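# Click the tall sauce bottle home in the rack's spring clip

### The arm

A 6-joint arm with a two-finger parallel gripper is mounted at the origin on a cart in front of the work surface, level with it; the furniture and walls round the work are solid. World frame = base frame: x ahead of the robot, y to its left, z up, the work surface at z = 0. Lengths are in m, angles in degrees, forces in N, time in s.
With the tool pointing down it reaches from about 0.4 to 0.825 m from the base axis. Payload 7 kg.
Tool frame: the origin (TCP) lies at the very end of the fingers, on their centre line; the grasp point (between the pads) lies 19 mm behind it; z points along the fingers, y is the line along which they close (so a half turn about z gives the same grasp; the last joint's range is limited). The gripper opens to 88 mm and grips with 3 to 60 N. Pads are 19 mm wide; open, the fingers measure 130 mm over their backs; the gripper's body (78 mm by 193 mm) begins 47 mm behind the grasp point.
Start: joints at [58.505, 20.546, 0.682, 0, -70.136, -16.507], TCP at [0.502, 0.452, 0.227] pointing down, gripper open.
Joint ranges: [-176.03, 176.03], [-82.01, 121.73], [-58.28, 71.71], [-173.87, 95.51], [-174.79, -0.11], [-173.66, 173.66]. Speed limits (degrees/s): [136.94, 136.94, 172.46, 180, 180, 180].

### API

Orientations are given as [roll, pitch, yaw] about the fixed x, y, z axes, in that order (R = Rz(yaw) Ry(pitch) Rx(roll)).
In Python, from plant import r gives the robot as it stands. The module is installed in compiled form; this text tells all that it offers.
- The arm moves only by the tool jog_arm, never from a script. Its arguments are lists of equal length, an entry for each row: "travel": the shift along the tool's x, y, z each as a share of 50 cm, from -1 to 1, a list of three; "dr": the turn, a rotation vector about the tool's x, y, z each as a share of 360 degrees, from -1 to 1, a list of three; "claw": the opening, from 0 (shut) to 1 (fully open). A call has exactly 10 rows; each row is the pose to reach, as a shift and turn from the pose commanded when the call began, along the tool's axes at that moment, turning the shorter way round; what a row does not reach only later rows make up. A row lasts 1/8 s, in which the tool goes at most 62.5 mm and 10.7 degrees, less where a joint would pass 70% of its speed; a pose out of reach is approached as far as the arm can. A call with a number of a shift or a turn outside -1 to 1 is refused whole. A call with a gripper value outside its range is refused whole. The fingers move at their own pace and stop on an object; "newtons" is the grip in N (left out, the last holds). Time passes only in rows, so rows that repeat a pose let the fingers close, or fill a call up. It gives the time, the measured TCP pose, the force, the opening and the grip force at its end, in the units of the state.
- r.get_state(): the state, without advancing time (a new reading comes with each control period).
- r.capture(name): name is "side" or "top"; returns a dict with "pixels" (420x560x3 uint8, red, green, blue), "range_z" (420x560 float32, m along the optical axis (not along the pixel's ray), 0 where there is no reading), "fx", "fy", "cx", "cy" (pixels), "position" and "attitude" of the camera in the world. Camera axes: x right, y up, looking along -z (the intrinsics and any distortion apply to the point x, -y, -z); pixel columns grow to the right and rows downward; lengths in m; the calibration is good to about 2 mm. A picture is of the moment at which its call begins.
- r.close_job(): hands the job in; it is judged then, once.
Trained networks look in the newest picture that a camera, given by its name, has taken for a name from the list of things; names that differ only in an ending like _2 or _b are one class to them, and where a whole thing is asked for, a point or a joint stands for the part that bears it (a point fixed in the world has none). Each returns a list of dicts, best first, with "conf" (0 to 1); they miss things now and then, are a little off and sometimes report something else, mostly with a low value. They report only what shows in the picture. A call takes as long as a camera call. They do not tell look-alikes from the thing itself.
- r.boxes_of(name, camera): "extent" ([left, top, right, bottom] in pixels, round what is visible of it).
- r.regions_of(name, camera): "pixels" (420x560 bool, what is visible of it) and "extent" ([left, top, right, bottom] in pixels, round what is visible of it).
- r.tip_of(name, camera): "at" ([column, row] in pixels: a listed point, or the origin of a listed thing).
The state is a dict: "time_s": time; "joints": joint angles; "qd": joint speeds; "joint_torque": joint torques, N m; "tcp_pos": TCP position; "eef_rot": TCP orientation; "contact_force": force on the tool from outside, world axes, zero at the start; "moment": the same for the moment, N m; "gripper_width": finger opening in m; "gripper_force": force on a finger pad.
Only numpy, scipy, OpenCV 4.12 (cv2) and the standard library are available. Lean on these libraries where they do the work, as an engineer would, in place of code of your own. Each camera call takes 0.05 s, during which the arm holds its last target. There are 200 camera calls.

### The job

Put the tall sauce bottle away in the bay under the little condiment rack: slide it over the worktop to the front of the rack, pushing it low down so that it does not topple, then push it straight in between the two sprung jaws until they have snapped shut in front of it and it stands fully home against the rubber rest; then let go. Do not lift or tip it, push gently, feeling for the end, and leave the jars, the salt shaker and the mug where they are.

Things in the scene. Friction and masses are not known exactly. Their poses are not given: they have to be found in the camera images.
- sauce_bottle: tall round sauce bottle with a gold cap, 62 mm in diameter over its lower 100 mm, 237 high, about 0.45 kg, standing on the worktop. Origin: centre of its underside, z up. Pushed more than about 40 mm above the worktop it may tip instead of sliding; 25 to 35 mm up, about level with the jaws, is right. Friction with the worktop is 0.48 to 0.63.
- rack: fixed open steel rack with a wooden shelf on top, 172 mm wide, 262 high. Origin: on the worktop, mid-width; its x axis runs into the bay, z up. Posts at x -35 and 65 mm, y +-78; shelf from x -50 to 74 mm, its underside 248 up. A spring clip on the bay's centre line (y = 0), screwed to a depth that is not reported, seats the bottle with its axis somewhere from x -50 to -16 mm: look or feel for it.
- jaw_left (a joint): angle in rad of the clip's left (+y) bowed steel jaw, a roller at its tip 33 to 57 mm above the worktop: 0 empty; the bottle touches it about 50 mm before home, forces it open to about 0.2 (taking about 3 N more than sliding), then it springs shut in front of the bottle, to 0.05 or less when that is home. The rubber rest behind gives about 2.5 N per mm for 3 mm, then is hard.
- jaw_right (a joint): the same for the right (-y) jaw: 0 empty, about 0.2 widest, 0.05 or less when the bottle is home
- pepper_jar: glass spice jar with a dark cap, 44 mm wide, 105 high, standing loose on the rack's shelf at the left; origin: centre of its underside
- green_jar: glass spice jar with a green cap, 46 mm wide, 106 high, standing loose on the rack's shelf at the right; origin: centre of its underside
- salt: glass salt shaker with a grey top, 44 mm wide, 90 high, loose on the worktop to the right of the way in; origin: centre of its underside
- mug: striped mug, 93 mm wide, 96 high, loose on the worktop at the right; origin: centre of its underside
Mind the look-alikes: they are no part of the job. What is shaped like the sauce_bottle but blue or turquoise is not meant.

How it is judged (in metres and radians):
On the way, in this order (a step that is already met when the one before it is completed fails the run):
1. the bottle stands or slides upright in front of the bay, in line with it (y of sauce_bottle in the frame of rack between -0.025 and 0.025 m and x of sauce_bottle in the frame of rack above -0.18 m and angle between sauce_bottle's own z axis and vertical below 0.15 rad), for 0.1 s.
2. the bottle forces both jaws wide open (value of joint each of jaw_left, jaw_right above 0.13 rad and x of sauce_bottle in the frame of rack above -0.09 m), for 0.05 s.
At the end, for the whole second after the job is handed in: The bottle stands upright (within 0.05 rad) and still on the worktop in the bay, centred within 6 mm, fully home: past the jaws (its axis more than -54 mm in the rack's x) and both jaws sprung shut in front of it (under 0.075 rad, about 1.5 mm short of home at most); the robot does not touch it (value of joint each of jaw_left, jaw_right below 0.075 rad and x of sauce_bottle in the frame of rack above -0.054 m and y of sauce_bottle in the frame of rack between -0.006 and 0.006 m and angle between sauce_bottle's own z axis and vertical below 0.05 rad and height (world z) of sauce_bottle below 0.004 m and linear speed of sauce_bottle below 0.01 m/s and contact force between each of the fingers, the arm and sauce_bottle below 0.1 N).
It fails at once if the bottle tips by more than 0.25 rad (angle between sauce_bottle's own z axis and vertical above 0.25 rad).
It fails at once if the bottle is lifted more than 15 mm off the worktop (height (world z) of sauce_bottle above 0.015 m).
It fails at once if the robot pushes the bottle with more than 18 N (contact force between any of the fingers, the arm and sauce_bottle above 18 N).
It fails at once if a jar, the salt shaker or the mug is moved more than 20 mm (distance of any of pepper_jar, green_jar, salt, mug from where it was at the start of the episode above 0.02 m).
It also fails if it takes over 64 s, if anything falls off the work surface, if the arm or the gripper's body presses on something with over 40 N, if the wrist force passes 120 N, or if a joint passes its speed limit or range.

## Working session

There is one attempt and no reset: what is moved stays moved. The work goes in short steps, Python scripts to look and compute and a tool call to move; the robot and the scene stay as the last step left them, time stands still between calls to the robot, and variables do not carry over. Pictures are saved under pics/ and viewed, at most 10 in all, crops included, and the job is handed in when it is done.

Besides the shell and the picture viewer there is one more tool, called after "Call:" as name(argument=value, ...), one argument or row to a line, values as JSON. jog_arm: Moves the arm, as the interface text tells. Its arguments: {"type":"object","properties":{"travel":{"type":"array"},"dr":{"type":"array"},"claw":{"type":"array"},"newtons":{"type":"number"}},"required":["travel","dr","claw"]}

```bash
mkdir -p pics
cat > h.py <<'E'
import numpy as np, cv2
from scipy.spatial.transform import Rotation as R
from plant import r
def world(c):
    z=c["range_z"];v,u=np.mgrid[:z.shape[0],:z.shape[1]]
    p=np.stack([(u-c["cx"])/c["fx"]*z,-(v-c["cy"])/c["fy"]*z,-z],-1)
    a=np.array(c["attitude"],float)
    M=a if a.shape==(3,3) else (R.from_quat(a) if a.size==4 else R.from_euler("xyz",a,degrees=True)).as_matrix()
    w=p@M.T+np.array(c["position"]); w[z<=0]=np.nan
    return w
E
python3 - <<'E'
from h import *
for n in("side","top"):
    c=r.capture(n);np.savez(n+".npz",**c)
    print({k:c[k] for k in c if k not in("pixels","range_z")})
    w=world(c)
    for t in("sauce_bottle","rack","salt","mug","pepper_jar","green_jar","jaw_left","jaw_right"):
        for d in r.regions_of(t,n)[:3]:
            m=d["pixels"]; q=w[m]; q=q[~np.isnan(q[:,0])]
            print(n,t,round(d["conf"],2),d["extent"],np.round(np.percentile(q,[5,50,95],axis=0),3).tolist() if len(q) else 0)
    cv2.imwrite(f"pics/{n}.png",c["pixels"][:,:,::-1])
print(r.get_state())
E
```

```text
{'fx': 429.2921078836297, 'fy': 429.2921078836297, 'cx': 279.14350899774604, 'cy': 203.05561301959048, 'position': array([ 0.04226032, -0.33309469,  1.04446455]), 'attitude': array([ 37.58910401,  -0.35183903, -49.93243529])}
side sauce_bottle 0.84 [213.1, 179.3, 243.5, 247.6] [[0.449, 0.181, 0.016], [0.466, 0.196, 0.129], [0.492, 0.221, 0.236]]
side sauce_bottle 0.71 [251.8, 225.3, 278.5, 286.5] [[0.415, 0.016, 0.023], [0.431, 0.033, 0.134], [0.453, 0.057, 0.237]]
side sauce_bottle 0.56 [126.7, 135.9, 165.6, 202.3] [[0.403, 0.467, 0.016], [0.423, 0.48, 0.126], [0.45, 0.504, 0.236]]
side rack 0.59 [258.7, 128.7, 339.2, 235.7] [[0.622, 0.047, 0.009], [0.665, 0.119, 0.259], [0.738, 0.209, 0.265]]
side salt 0.72 [301.2, 266.6, 319.1, 287.5] [[0.485, -0.073, 0.011], [0.493, -0.06, 0.056], [0.508, -0.043, 0.088]]
side mug 0.68 [343.2, 309.7, 391.2, 350.7] [[0.413, -0.275, 0.006], [0.474, -0.239, 0.049], [0.499, -0.201, 0.094]]
side pepper_jar 0.86 [283.5, 97.6, 300.9, 139.2] [[0.683, 0.155, 0.276], [0.691, 0.167, 0.334], [0.712, 0.187, 0.367]]
side green_jar 0.76 [307.6, 110.7, 329.2, 154
[... 1925 characters left out ...]
106, 0.065]]
{'time_s': 0.9, 'joints': array([ 5.85059003e+01,  2.05455583e+01,  6.83909318e-01,  1.06111902e-03,
       -7.01361451e+01, -1.65064285e+01]), 'qd': array([ 0.00105097,  0.01860453, -0.09276252,  0.11272301, -0.08067415,
       -0.0051464 ]), 'joint_torque': array([-1.56656712e-03, -5.82363153e+01,  2.93300807e+01,  7.00251684e+00,
        1.25279531e-02,  1.09595857e-05]), 'tcp_pos': array([0.50164173, 0.45163751, 0.22658849]), 'eef_rot': array([-1.79997602e+02, -3.30144028e-04, -4.80001676e+01]), 'contact_force': array([-0.14253981,  0.09239762, -0.14366428]), 'moment': array([-0.04749704,  0.01018458, -0.02153165]), 'gripper_force': 0.0, 'gripper_width': 0.08756613622030271}
```

View pics/side.png

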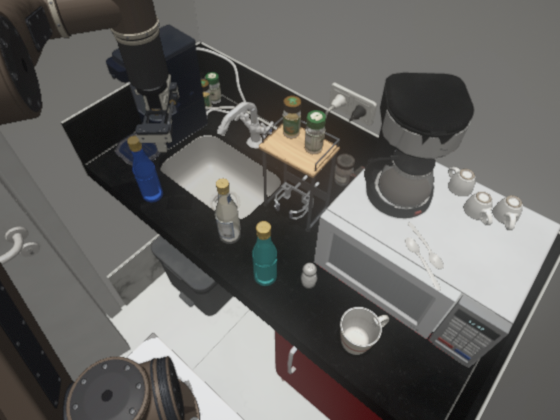

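View pics/top.png

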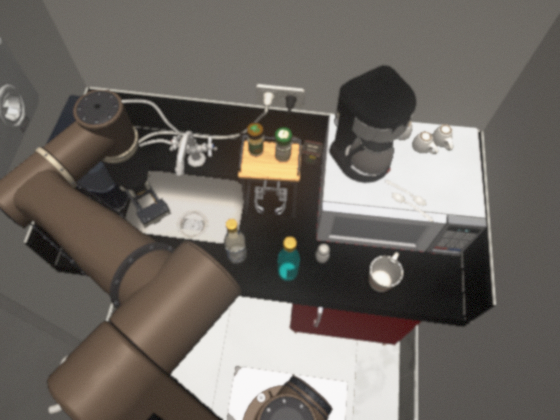

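Run:
```python
from h import *
C={n:dict(np.load(n+".npz")) for n in("side","top")}
W={n:world(C[n]) for n in C}
for n in C:
    w=W[n].reshape(-1,3)
    # shelf
    m=(abs(w[:,2]-.262)<.006)&(w[:,0]>.55)&(w[:,0]<.85)&(abs(w[:,1]-.13)<.15)
    q=w[m][:,:2].astype(np.float32); print(n,"shelf",len(q),cv2.minAreaRect(q),np.median(w[m][:,2]))
    print(np.round(cv2.boxPoints(cv2.minAreaRect(q)),3).tolist())
    for nm,c0 in(("bottle",(.47,.2)),("turq",(.43,.04)),("blue",(.43,.48)),("salt",(.5,-.055))):
        for lo,hi in((.02,.09),(.225,.245)):
            m=(np.hypot(w[:,0]-c0[0],w[:,1]-c0[1])<.07)&(w[:,2]>lo)&(w[:,2]<hi)
            q=w[m]
            if len(q)<8: continue
            A=np.c_[q[:,:2],np.ones(len(q))]; s=np.linalg.lstsq(A,(q[:,:2]**2).sum(1),rcond=None)[0]
            c=s[:2]/2; print(n,nm,lo,len(q),np.round(c,4),"r",round(float(np.sqrt(s[2]+c@c)),4),"mean",q.mean(0).round(3))
# height map side of worktop
for n in C:
    w=W[n].reshape(-1,3); print(n)
    for x in np.arange(.38,.72,.03):
        print(round(x,2),[ (lambda q:int(1000*np.median(q)) if len(q) else None)(w[(abs(w[:,0]-x)<.008)&(abs(w[:,1]-y)<.008)][:,2]) for y in np.arange(-.1,.40,.03)])
a=C["side"]["pixels"][120:300,110:340];b=C["top"]["pixels"][150:290,215:345]
im=np.hstack([cv2.resize(a,(447,350),interpolation=3),cv2.resize(b,(325,350),interpolation=3)])
cv2.imwrite("pics/crop.png",im[:,:,::-1])
```

```text
side shelf 1723 ((0.6811007857322693, 0.131163090467453), (0.1285925805568695, 0.17244723439216614), 3.3237006664276123) 0.26090938477077597
[[0.6119999885559082, 0.21400000154972076], [0.621999979019165, 0.04100000113248825], [0.75, 0.04899999871850014], [0.7400000095367432, 0.22100000083446503]]
side bottle 0.02 310 [0.4779 0.2105] r 0.0298 mean [0.464 0.192 0.056]
side bottle 0.225 144 [0.4775 0.2093] r 0.0127 mean [0.476 0.208 0.235]
side turq 0.02 283 [0.4449 0.0456] r 0.03 mean [0.427 0.029 0.057]
side turq 0.225 168 [0.444  0.0451] r 0.0123 mean [0.443 0.044 0.235]
side blue 0.02 319 [0.4311 0.4962] r 0.0291 mean [0.422 0.476 0.056]
side blue 0.225 130 [0.4455 0.4618] r 0.0387 mean [0.432 0.485 0.235]
side salt 0.02 568 [ 0.5278 -0.059 ] r 0.0348 mean [ 0.526 -0.06   0.058]
side salt 0.225 96 [ 0.554  -0.0592] r 0.0181 mean [ 0.563 -0.059  0.228]
top shelf 1596 ((0.6797207593917847, 0.1316920816898346), (0.12691080570220947, 0.17156143486499786), 3.4457924365997314) 0.26188720307321367
[[0.6110000014305115, 0.21400000154972076], [0.621999979019165, 0.041999999433755875], [0.74
[... 1902 characters left out ...]
.5 [0, 49, 61, -1, -610, -901, -885, -1, -3, 0, -900, -898, -2, -3, -2, 0, -1]
0.53 [0, 5, 0, 0, 0, -901, -2, -1, -1, -2, -891, -901, -900, -902, -900, None, None]
0.56 [112, 123, 136, 0, -1, -895, -1, -2, -1, -2, -2, -902, -898, -901, None, None, None]
0.59 [230, 231, 230, 0, 0, -2, -3, -1, 0, -1, -2, -901, -899, -528, -170, -172, -169]
0.62 [231, 232, 232, 0, 0, 1, 3, 57, 254, 253, 138, 0, None, -170, -169, -170, -173]
0.65 [233, 322, 231, 0, -1, 261, 59, 261, 257, 260, 256, None, None, -165, -169, -171, -176]
0.68 [328, 460, 230, 0, 0, 260, 295, 301, 57, 278, 17, None, -163, -167, -171, -170, -169]
0.71 [371, 513, 232, -1, 0, 264, 262, 365, 261, 367, 5, None, -162, -167, -170, -169, -168]
```

View pics/crop.png

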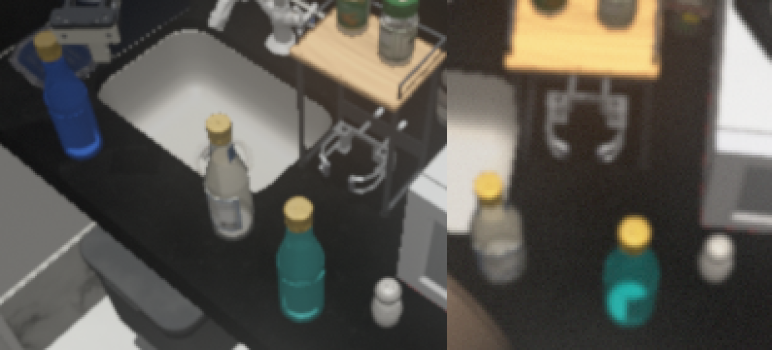

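The candidates in the side picture are the blue bottle (146,170), the clear/whitish bottle (228,215) and the turquoise bottle (265,255). The clear one at (228,215) is neither blue nor turquoise, and the crop confirms it, so that is the sauce bottle. It stands at (0.478, 0.2105). The rack origin is at about (0.668, 0.131) with yaw +3.5°.

I'll push diagonally at yaw -48° with the tool tilted 45° and the fingers slightly apart as a cradle. First I approach behind the bottle.

Call:
jog_arm(
  travel=[
    [0.05,0.12,0],
    [0.1,0.24,0],
    [0.15,0.357,0],
    [0.195,0.357,0],
    [0.195,0.357,0.05],
    [0.195,0.357,0.1],
    [0.195,0.357,0.2],
    [0.195,0.357,0.3],
    [0.195,0.357,0.38],
    [0.195,0.357,0.408],
  ],
  dr=[
    [0,0,0],
    [0,0,0],
    [0,0.025,0],
    [0,0.05,0],
    [0,0.075,0],
    [0,0.1,0],
    [0,0.125,0],
    [0,0.125,0],
    [0,0.125,0],
    [0,0.125,0],
  ],
  claw=[0.23,0.23,0.23,0.23,0.23,0.23,0.23,0.23,0.23,0.23],
)

```text
time_s: 2.15
tcp_pos: [0.434, 0.259, 0.021]
eef_rot: [179.8, -45.1, -47.8]
contact_force: [-0.1, -0.7, 0.0]
gripper_width: 0.0203
gripper_force: 0.0
```

Run:
```python
from h import *
s=r.get_state();print({k:np.round(s[k],3).tolist() for k in("time_s","tcp_pos","eef_rot","contact_force","gripper_width","joints")})
c=r.capture("side");cv2.imwrite("pics/s2.png",c["pixels"][100:310,100:380,::-1].repeat(2,0).repeat(2,1))
```

```text
{'time_s': 2.15, 'tcp_pos': [0.434, 0.259, 0.021], 'eef_rot': [179.767, -45.099, -47.822], 'contact_force': [-0.089, -0.707, 0.023], 'gripper_width': 0.02, 'joints': [74.066, 29.207, -52.211, 51.38, -50.087, -80.294]}
```

View pics/s2.png

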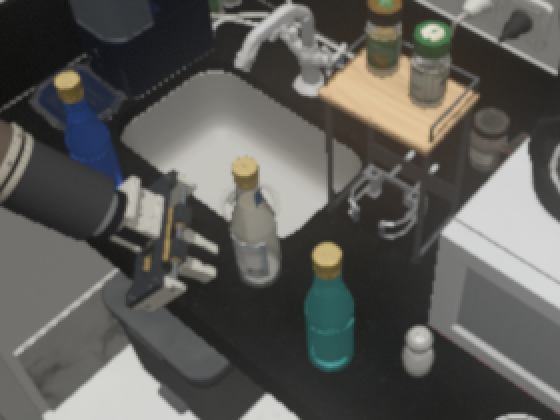

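The fingers are low and just behind the clear bottle (crop ~(205,255) for the tips, bottle base (258,275)), clear of the blue one. Now I push slowly.

Call:
jog_arm(
  travel=[
    [0.011,0,0.011],
    [0.022,0,0.022],
    [0.033,0,0.033],
    [0.041,0,0.041],
    [0.049,0,0.049],
    [0.057,0,0.057],
    [0.066,0,0.066],
    [0.075,0,0.075],
    [0.083,0,0.083],
    [0.091,0,0.091],
  ],
  dr=[
    [0,0,0],
    [0,0,0],
    [0,0,0],
    [0,0,0],
    [0,0,0],
    [0,0,0],
    [0,0,0],
    [0,0,0],
    [0,0,0],
    [0,0,0],
  ],
  claw=[0.23,0.23,0.23,0.23,0.23,0.23,0.23,0.23,0.23,0.23],
)

```text
time_s: 3.45
tcp_pos: [0.4774, 0.2114, 0.0224]
eef_rot: [180.0, -45.0, -48.0]
contact_force: [-1.9, 2.5, 1.0]
gripper_width: 0.02
gripper_force: 1.6
```

```bash
cat >> h.py <<'E'
RO=np.array([.668,.1307]);YA=np.radians(3.5)
def bottle(c0,names=("side","top")):
    for n in names:
        c=r.capture(n);w=world(c).reshape(-1,3)
        m=(np.hypot(w[:,0]-c0[0],w[:,1]-c0[1])<.03)&(w[:,2]>.215)&(w[:,2]<.243)
        q=w[m]
        if len(q)<8: print(n,"none");continue
        A=np.c_[q[:,:2],np.ones(len(q))]; s=np.linalg.lstsq(A,(q[:,:2]**2).sum(1),rcond=None)[0]
        b=s[:2]/2; d=b-RO; print(n,len(q),"cap",b.round(4),"r",round(float(np.sqrt(s[2]+b@b)),4),"rack xy",np.round([d@[np.cos(YA),np.sin(YA)],d@[-np.sin(YA),np.cos(YA)]],4))
        q=w[(np.hypot(w[:,0]-b[0],w[:,1]-b[1])<.036)&(w[:,2]>.06)&(w[:,2]<.1)]
        if len(q)>20:
            from scipy.optimize import least_squares as ls
            k=ls(lambda p:np.hypot(*(q[:,:2]-p).T)-.0305,b,loss="soft_l1",f_scale=.002).x; d=k-RO
            print("   body",len(q),k.round(4),"rack",np.round([d@[np.cos(YA),np.sin(YA)],d@[-np.sin(YA),np.cos(YA)]],4))
    return c
E
python3 - <<'E'
from h import *
bottle((.506,.180))
print(r.get_state()["tcp_pos"],r.get_state()["contact_force"])
E
```

```text
side 166 cap [0.4984 0.183 ] r 0.0125 rack xy [-0.1661  0.0626]
   body 192 [0.4996 0.1852] rack [-0.1648  0.0647]
top 135 cap [0.4983 0.1836] r 0.0125 rack xy [-0.1662  0.0632]
   body 104 [0.5003 0.1844] rack [-0.1641  0.0638]
[0.47744411 0.21083013 0.02247959] [-0.01856081  0.9474046  -0.26720284]
```

Call:
jog_arm(
  travel=[
    [0.011,0,0.011],
    [0.022,0,0.022],
    [0.033,0,0.033],
    [0.044,0,0.044],
    [0.055,0,0.055],
    [0.066,0,0.066],
    [0.077,0,0.077],
    [0.088,0,0.088],
    [0.098,0,0.098],
    [0.106,0,0.106],
  ],
  dr=[
    [0,0,0],
    [0,0,0],
    [0,0,0],
    [0,0,0],
    [0,0,0],
    [0,0,0],
    [0,0,0],
    [0,0,0],
    [0,0,0],
    [0,0,0],
  ],
  claw=[0.23,0.23,0.23,0.23,0.23,0.23,0.23,0.23,0.23,0.23],
)

```text
time_s: 4.8
tcp_pos: [0.5285, 0.1567, 0.0229]
eef_rot: [179.9, -45.0, -48.0]
contact_force: [-2.2, 1.4, -0.8]
gripper_width: 0.0199
gripper_force: 1.2
```

Run:
```python
from h import *
c=bottle((.552,.127))
s=r.get_state();print(s["time_s"],s["tcp_pos"],s["contact_force"])
cv2.imwrite("pics/t3.png",cv2.resize(c["pixels"][110:290,210:350],(560,600)[::1],interpolation=3)[:,:,::-1])
```

```text
side 171 cap [0.5491 0.1278] r 0.0128 rack xy [-0.1189  0.0043]
   body 84 [0.5507 0.1302] rack [-0.1171  0.0067]
top 130 cap [0.5496 0.1284] r 0.0128 rack xy [-0.1183  0.0049]
   body 101 [0.551  0.1294] rack [-0.1169  0.0058]
4.9 [0.52855386 0.15640237 0.02300478] [-1.1810052  -0.12093212  0.06855815]
```

View pics/t3.png

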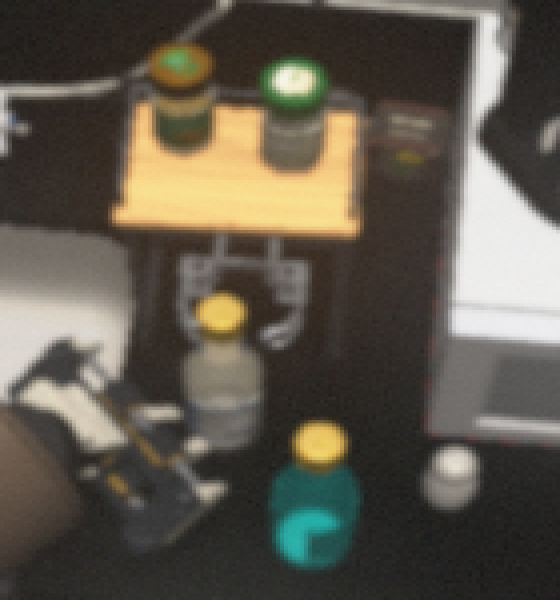

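Bottle sits at rack (-0.117, +0.006), upright, short of the jaws (crop ~(230,300)). I'll nudge it 7 mm more diagonally, then retract, lift and turn to yaw 3.5° with the fingers open. That way only the right finger pushes and the gripper body stays clear of the turquoise bottle.

Call:
jog_arm(
  travel=[
    [0.006,0,0.006],
    [0.01,0,0.01],
    [-0.03,0,-0.03],
    [-0.08,0,-0.08],
    [-0.06,0,-0.13],
    [-0.042,0,-0.156],
    [-0.042,0,-0.156],
    [-0.042,0,-0.156],
    [-0.042,0,-0.156],
    [-0.042,0,-0.156],
  ],
  dr=[
    [0,0,0],
    [0,0,0],
    [0,0,0],
    [0,0,0],
    [0,0,0],
    [0.02,0,-0.02],
    [0.04,0,-0.04],
    [0.06,0,-0.06],
    [0.08,0,-0.08],
    [0.101,0,-0.101],
  ],
  claw=[0.23,0.23,0.23,0.23,0.23,0.6,1,1,1,1],
)

```text
time_s: 6.15
tcp_pos: [0.5432, 0.2908, 0.1191]
eef_rot: [173.6, -39.2, -3.5]
contact_force: [-3.4, 4.2, -0.3]
gripper_width: 0.0645
gripper_force: 0.0
```

Run:
```python
from h import *
bottle((.554,.125))
s=r.get_state();print(s["time_s"],s["tcp_pos"],s["eef_rot"],s["contact_force"],s["gripper_width"])
for n in("side","top"):
    w=world(dict(np.load(n+".npz"))).reshape(-1,3); d=w[:,:2]-RO
    X=d@[np.cos(YA),np.sin(YA)];Y=d@[-np.sin(YA),np.cos(YA)]
    m=(w[:,2]>.03)&(w[:,2]<.07)&(abs(Y)<.065)&(X>-.12)&(X<.06)
    for a in np.arange(-.1,.05,.01):
        k=m&(abs(X-a-.005)<.005)
        if k.sum(): print(n,round(a,3),k.sum(),"Y",np.sort(Y[k])[[0,-1]].round(3),"inner",[Y[k&(Y<0)].max().round(3) if (k&(Y<0)).any() else None,Y[k&(Y>0)].min().round(3) if (k&(Y>0)).any() else None],"z",w[k][:,2].min().round(3),w[k][:,2].max().round(3))
```

```text
side 168 cap [0.5544 0.1239] r 0.013 rack xy [-0.1138  0.0002]
   body 96 [0.5554 0.1257] rack [-0.1127  0.0019]
top 136 cap [0.5532 0.1247] r 0.0128 rack xy [-0.1149  0.001 ]
   body 97 [0.5554 0.1252] rack [-0.1127  0.0013]
6.25 [0.54352262 0.29167023 0.1227578 ] [173.9246614  -39.49762769  -3.67802858] [ 0.5585411  -0.08864841 -0.01256549] 0.07245861877087556
side -0.06 2 Y [-0.024  0.022] inner [np.float64(-0.024), np.float64(0.022)] z 0.042 0.045
side -0.05 57 Y [-0.041  0.037] inner [np.float64(-0.019), np.float64(0.018)] z 0.031 0.064
side -0.04 26 Y [-0.043  0.043] inner [np.float64(-0.033), np.float64(0.023)] z 0.03 0.065
side -0.03 14 Y [-0.048  0.047] inner [np.float64(-0.043), np.float64(0.041)] z 0.034 0.063
side -0.02 19 Y [-0.049  0.05 ] inner [np.float64(-0.045), np.float64(0.044)] z 0.031 0.064
side -0.01 16 Y [-0.049  0.047] inner [np.float64(-0.044), np.float64(0.044)] z 0.03 0.066
side -0.0 78 Y [-0.048  0.049] inner [np.float64(-0.0), np.float64(0.001)] z 0.03 0.07
side 0.01 129 Y [-0.043  0.05 ] inner [np.float64(-0.001), np.float64(0.001)] z 0.03 0.07
side 0.02
[... 719 characters left out ...]
 17 Y [-0.048  0.049] inner [np.float64(-0.044), np.float64(0.045)] z 0.031 0.067
top -0.01 9 Y [-0.047  0.049] inner [np.float64(-0.043), np.float64(0.044)] z 0.036 0.064
top -0.0 57 Y [-0.05   0.047] inner [np.float64(-0.001), np.float64(0.002)] z 0.03 0.07
top 0.01 99 Y [-0.049  0.051] inner [np.float64(-0.0), np.float64(0.003)] z 0.03 0.07
top 0.02 99 Y [-0.051  0.049] inner [np.float64(-0.003), np.float64(0.0)] z 0.032 0.07
top 0.03 9 Y [-0.051  0.053] inner [np.float64(-0.012), np.float64(0.021)] z 0.051 0.065
top 0.04 14 Y [-0.025  0.025] inner [np.float64(-0.018), np.float64(0.019)] z 0.047 0.058
top 0.05 13 Y [-0.024  0.026] inner [np.float64(-0.02), np.float64(0.019)] z 0.047 0.059
```

Call:
jog_arm(
  travel=[
    [0,0,0],
    [0,0,0],
    [0,0,0],
    [0,0,0],
    [0,0,0],
    [0,0,0],
    [0,0,0],
    [0,0,0],
    [0,0,0],
    [0,0,0],
  ],
  dr=[
    [0,0,0],
    [0,0,0],
    [0,0,0],
    [0,0,0],
    [0,0,0],
    [0,0,0],
    [0,0,0],
    [0,0,0],
    [0,0,0],
    [0,0,0],
  ],
  claw=[1,1,1,1,1,1,1,1,1,1],
)

```text
time_s: 7.5
tcp_pos: [0.5422, 0.2928, 0.12]
eef_rot: [173.8, -39.4, -3.6]
contact_force: [-0.6, -0.1, -0.2]
gripper_width: 0.0873
gripper_force: 0.0
```

Run:
```python
from h import *
s=r.get_state();print({k:np.round(s[k],3).tolist() for k in("time_s","tcp_pos","eef_rot","contact_force","gripper_width","joints","qd")})
Rt=R.from_euler("xyz",s["eef_rot"],degrees=True)
tgt=np.array([.491,.180,.07]); print("d tool",(Rt.inv().apply(tgt-s["tcp_pos"])/.5).round(4))
g=R.from_euler("xyz",[180,-45,3.5],degrees=True); print("rv",((Rt.inv()*g).as_rotvec(degrees=True)/360).round(4))
```

```text
{'time_s': 7.5, 'tcp_pos': [0.542, 0.293, 0.12], 'eef_rot': [173.768, -39.372, -3.559], 'contact_force': [-0.563, -0.102, -0.167], 'gripper_width': 0.087, 'joints': [46.388, 12.632, -58.219, 95.455, -33.715, -51.779], 'qd': [-0.055, 0.01, -0.01, 0.076, -0.088, -0.015]}
d tool [-0.1317  0.2278  0.0463]
rv [ 0.0305  0.0164 -0.0137]
```

```bash
cat > kin.py <<'E'
import numpy as np, itertools
from scipy.spatial.transform import Rotation as R
from scipy.optimize import least_squares
E=lambda a,d:R.from_euler(a,d,degrees=True)
D=[([58.505,20.546,.682,0,-70.136,-16.507],[.5016,.4516,.2266],[180,0,-48]),
([74.066,29.207,-52.211,51.38,-50.087,-80.294],[.434,.259,.021],[179.767,-45.099,-47.822]),
([46.388,12.632,-58.219,95.455,-33.715,-51.779],[.5422,.2928,.12],[173.768,-39.372,-3.559])]
def frames(j,s):
    return E("z",j[0]),E("y",j[1]),E("y",s[0]*j[2]),E("x",s[1]*j[3]),E("y",s[2]*j[4]),E("x",s[3]*j[5])
if __name__=="__main__":
    best=[]
    for s in itertools.product([1,-1],repeat=4):
        Q=[]
        for j,p,o in D:
            f=frames(j,s);M=f[0]*f[1]*f[2]*f[3]*f[4]*f[5]
            Q.append(M.inv()*E("xyz",o))
        e=max((Q[0].inv()*q).magnitude() for q in Q[1:])
        best.append((np.degrees(e),s,Q[0].as_matrix().round(2).tolist()))
    best.sort(key=lambda t:t[0]); print(best[:3])
E
python3 kin.py
```

```text
[(np.float64(0.0026451641407170003), (-1, -1, -1, -1), [[-0.0, -0.0, 1.0], [-1.0, -0.0, -0.0], [0.0, -1.0, -0.0]]), (np.float64(73.89636851411544), (1, -1, 1, -1), [[-0.19, -0.63, -0.75], [-0.86, 0.48, -0.19], [0.48, 0.61, -0.63]]), (np.float64(82.33544946536013), (-1, -1, 1, 1), [[-0.18, -0.61, -0.77], [-0.98, 0.06, 0.18], [-0.06, 0.79, -0.61]])]
```

```bash
cat >> kin.py <<'E'
S=(-1,-1,-1,-1)
T0=R.from_matrix([[0,0,1],[-1,0,0],[0,-1,0]])
def fk(j,q):
    a,b,h,L1,L2,L2z,w=q
    f=frames(j,S)
    v=f[4].apply([w,0,0]);v=f[3].apply(v)+[L2,0,L2z];v=f[2].apply(v)+[0,0,L1];v=f[1].apply(v)+[a,b,h]
    return f[0].apply(v), f[0]*f[1]*f[2]*f[3]*f[4]*f[5]*T0
def fit():
    q0=np.array([.0,-.19,.3,.4,.4,0,.25])
    return least_squares(lambda q:np.r_[np.concatenate([fk(j,q)[0]-p for j,p,o in D]),1e-3*(q-q0)],q0).x
LO=np.array([-176,-82,-58.28,-173.87,-174.79,-173.66]);HI=np.array([176,121.7,71.7,95.5,-.11,173.6])
def ik(p,o,q,seeds):
    out=[]
    for s in seeds:
        r=least_squares(lambda j:np.r_[(fk(j,q)[0]-p)*1000,(fk(j,q)[1].inv()*E("xyz",o)).as_rotvec(degrees=True)*3],np.clip(s,LO+1,HI-1),bounds=(LO,HI))
        out.append((r.cost,r.x.round(1)))
    return min(out,key=lambda t:t[0])
E
cat > run.py <<'E'
from kin import *
q=fit();print("q",q.round(4),[np.round((fk(j,q)[0]-p)*1000,1).tolist() for j,p,o in D])
rng=np.random.default_rng(0)
seeds=[D[1][0],D[2][0],[20,10,-50,0,-80,0],[30,20,-40,-40,-60,0],[40,20,-40,-40,-60,60]]
for al in(45,52,60):
  for yaw in(3.5,-15,-30):
    for p in((.49,.18,.022),(.515,.18,.022),(.60,.185,.022)):
        c,x=ik(np.array(p),[180,al-90 if True else 0,yaw],q,seeds); print(al,yaw,p,round(c,2),x)
E
python3 run.py
```

```text
q [ 0.3536 -0.1666  0.4668  0.0081  0.286   0.0604  0.1985] [[-22.0, 12.1, 9.0], [-53.7, 32.8, 39.1], [51.3, -70.5, -48.1]]
45 3.5 (0.49, 0.18, 0.022) 2248.82 [ 53.5  28.5 -58.3  95.5 -36.4 -61.6]
45 3.5 (0.515, 0.18, 0.022) 2039.05 [ 49.9  24.3 -58.3  95.5 -33.4 -55.8]
45 3.5 (0.6, 0.185, 0.022) 1306.48 [ 41.  121.7  50.9  95.5 -25.3 -41.7]
45 -15 (0.49, 0.18, 0.022) 514.54 [ 55.7 121.7  31.5  95.5 -42.6 -80.1]
45 -15 (0.515, 0.18, 0.022) 471.19 [ 52.5 121.7  35.5  95.5 -40.9 -75. ]
45 -15 (0.6, 0.185, 0.022) 635.74 [ 43.8 121.7  47.9  95.5 -33.8 -60.4]
45 -30 (0.49, 0.18, 0.022) 52.12 [ 55.6 121.7  30.4  95.5 -43.2 -91.7]
45 -30 (0.515, 0.18, 0.022) 96.43 [ 52.7 121.7  34.2  95.5 -42.2 -87. ]
45 -30 (0.6, 0.185, 0.022) 732.92 [ 44.8 121.7  46.8  93.2 -37.2 -71.2]
52 3.5 (0.49, 0.18, 0.022) 1551.87 [ 50.6  26.6 -58.3  95.5 -29.7 -56.1]
52 3.5 (0.515, 0.18, 0.022) 1281.18 [ 47.3  22.8 -58.3  95.5 -27.  -51. ]
52 3.5 (0.6, 0.185, 0.022) 624.17 [ 39.5 121.7  51.3  95.5 -20.7 -39.4]
52 -15 (0.49, 0.18, 0.022) 370.99 [ 52.8  29.5 -58.3  95.5 -35.1 -75.3]
52 -15 (0.515, 0.18, 0.022) 262.4
[... 265 characters left out ...]
185, 0.022) 499.99 [ 43.3 121.7  49.2  87.3 -32.2 -64.2]
60 3.5 (0.49, 0.18, 0.022) 876.69 [ 47.4  24.9 -58.3  95.5 -22.1 -50.6]
60 3.5 (0.515, 0.18, 0.022) 598.44 [ 44.5  21.6 -58.3  95.5 -20.1 -46.7]
60 3.5 (0.6, 0.185, 0.022) 178.0 [ 37.9 121.7  51.5  95.5 -16.  -37.5]
60 -15 (0.49, 0.18, 0.022) 189.31 [ 49.9  27.6 -58.3  95.5 -28.1 -70.9]
60 -15 (0.515, 0.18, 0.022) 92.98 [ 47.1  24.2 -58.3  95.5 -26.5 -66.8]
60 -15 (0.6, 0.185, 0.022) 178.23 [ 40.2 121.7  49.9  93.3 -22.7 -54.3]
60 -30 (0.49, 0.18, 0.022) 1.55 [ 50.7  28.4 -58.3  93.2 -29.9 -83.1]
60 -30 (0.515, 0.18, 0.022) 0.0 [ 48.2  67.5 -15.3  89.1 -29.3 -75.4]
60 -30 (0.6, 0.185, 0.022) 364.35 [ 41.4 121.7  52.2  76.6 -26.7 -52.3]
```

```bash
sed -i '/^def fk/,/^def fit/{/^def fit/!d}' kin.py
python3 - <<'E'
s=open('kin.py').read()
i=s.index("def fit()");k=s.index("LO=np")
s=s[:i]+'''def fk(j,q):
    a,b,h,L1,L2,L2z,wy,w,wz=q
    f=frames(j,S)
    v=f[4].apply([w,0,wz])+[0,wy,0];v=f[3].apply(v)+[L2,0,L2z];v=f[2].apply(v)+[0,0,L1];v=f[1].apply(v)+[a,b,h]
    return f[0].apply(v), f[0]*f[1]*f[2]*f[3]*f[4]*f[5]*T0
def fit(reg=3e-3):
    q0=np.array([.0,0,.3,.4,.4,0,0,.25,0]);W=np.array([3,1,.3,.3,.3,3,1,.3,3])
    rng=np.random.default_rng(1)
    return min((least_squares(lambda q:np.r_[np.concatenate([fk(j,q)[0]-p for j,p,o in D]),reg*W*(q-q0)],q0+rng.normal(0,.1,9)) for _ in range(10)),key=lambda r:r.cost).x
'''+s[k:]
open('kin.py','w').write(s)
E
python3 run.py | head -12
```

```text
q [ 1.000e-04 -1.000e-04  1.990e-01  6.013e-01  4.632e-01  2.000e-04
 -1.917e-01  3.782e-01  3.000e-04] [[-0.0, 0.0, 0.0], [0.0, 0.0, 0.0], [-0.0, -0.0, -0.0]]
45 3.5 (0.49, 0.18, 0.022) 535.41 [ 1.750e+01  1.150e+01 -3.800e+01 -9.570e+01 -1.000e-01  1.736e+02]
45 3.5 (0.515, 0.18, 0.022) 484.09 [ 1.690e+01  1.320e+01 -3.580e+01 -9.510e+01 -1.000e-01  1.736e+02]
45 3.5 (0.6, 0.185, 0.022) 361.09 [ 1.560e+01  1.880e+01 -2.820e+01 -9.380e+01 -1.000e-01  1.736e+02]
45 -15 (0.49, 0.18, 0.022) 2010.26 [ 54.   22.  -58.3  71.2 -39.9 -53.7]
45 -15 (0.515, 0.18, 0.022) 1682.06 [ 48.4  22.4 -58.3  79.8 -38.6 -56.1]
45 -15 (0.6, 0.185, 0.022) 987.97 [ 37.   24.4 -55.3  95.5 -36.8 -58.9]
45 -30 (0.49, 0.18, 0.022) 661.49 [ 57.4  25.2 -58.3  70.1 -44.8 -69.4]
45 -30 (0.515, 0.18, 0.022) 489.29 [ 52.3  25.4 -58.3  77.4 -43.9 -71.1]
45 -30 (0.6, 0.185, 0.022) 135.4 [ 39.5  27.2 -55.6  95.5 -42.5 -74.2]
52 3.5 (0.49, 0.18, 0.022) 394.68 [ 1.740e+01  1.220e+01 -3.790e+01 -9.610e+01 -1.000e-01  1.736e+02]
```

```bash
cat > run2.py <<'E'
from kin import *
q=fit();rng=np.random.default_rng(0)
seeds=[D[1][0],D[2][0]]+[[a,15,-40,b,c,d] for a in(0,30) for b in(-150,-60,0,60) for c in(-50,) for d in(-90,90)]
def J(c,x): return f"{c:.2f} {x.tolist()}"
for al in(45,55,65):
  for yaw in(3.5,-20,25):
    for fl in(0,180):
      o=(E("xyz",[180,al-90,yaw])*E("z",fl)).as_euler("xyz",degrees=True)
      res=[ik(np.array(p),o,q,seeds) for p in((.505,.18,.02),(.60,.185,.02))]
      print(al,yaw,fl,[J(*t) for t in res])
E
time python3 run2.py
```

```text
45 3.5 0 ['66.94 [-7.8, 18.9, -58.3, -159.4, -30.2, -99.5]', '0.00 [-3.5, 24.5, -52.7, -170.7, -32.3, -92.9]']
45 3.5 180 ['66.94 [-7.8, 18.9, -58.3, -159.4, -30.2, 80.5]', '0.00 [-3.5, 24.5, -52.7, -170.7, -32.3, 87.1]']
45 -20 0 ['1101.70 [-3.6, 15.8, -58.3, -173.9, -21.3, -108.0]', '644.05 [38.1, 25.7, -55.4, 95.5, -39.2, -64.7]']
45 -20 180 ['1101.70 [-3.6, 15.8, -58.3, -173.9, -21.3, 72.0]', '644.05 [38.1, 25.7, -55.4, 95.5, -39.2, 115.3]']
45 25 0 ['0.00 [-4.9, 17.0, -43.5, -117.8, -23.4, -128.0]', '0.00 [4.7, 20.3, -29.8, -103.0, -14.6, -151.9]']
45 25 180 ['0.00 [-4.9, 17.0, -43.5, -117.8, -23.4, 52.0]', '0.00 [4.7, 20.3, -29.8, -103.0, -14.6, 28.1]']
55 3.5 0 ['0.00 [-3.2, 14.9, -52.6, -162.6, -13.0, -101.5]', '1.11 [-0.3, 20.0, -38.9, -157.2, -4.5, -109.7]']
55 3.5 180 ['0.00 [-3.2, 14.9, -52.6, -162.6, -13.0, 78.5]', '1.11 [-0.3, 20.0, -38.9, -157.2, -4.5, 70.3]']
55 -20 0 ['572.59 [-2.8, 14.4, -54.9, -173.9, -11.6, -110.3]', '220.49 [31.8, 22.2, -54.8, 95.5, -27.8, -55.8]']
55 -20 180 ['613.33 [-0.6, 13.4, -46.5, -159.4, -0.1, 53.0]', '220.49 [31.8, 22.2, -54.8, 95.5, -27
[... 220 characters left out ...]
-55.4]']
65 3.5 0 ['27.23 [-1.1, 14.1, -49.6, -173.9, -0.1, -92.0]', '92.23 [-0.5, 20.2, -40.9, -173.9, -0.1, -92.6]']
65 3.5 180 ['27.23 [-1.1, 14.1, -49.6, -173.9, -0.1, 88.0]', '92.23 [-0.5, 20.2, -40.9, -173.9, -0.1, 87.4]']
65 -20 0 ['176.71 [42.4, 16.3, -58.3, 66.2, -22.3, -36.8]', '4.39 [26.0, 20.5, -54.4, 95.5, -17.9, -49.3]']
65 -20 180 ['176.71 [42.4, 16.3, -58.3, 66.2, -22.3, 143.2]', '4.39 [26.0, 20.5, -54.4, 95.5, -17.9, 130.7]']
65 25 0 ['185.18 [40.2, 13.9, -51.7, 4.6, -0.8, 71.5]', '61.84 [34.7, 19.9, -44.1, 13.1, -2.4, 68.1]']
65 25 180 ['185.18 [40.2, 13.9, -51.7, 4.6, -0.8, -108.5]', '61.84 [34.7, 19.9, -44.1, 13.1, -2.4, -111.9]']
real	1m0.033s
user	0m59.798s
sys	0m0.048s
```

```bash
cat > track.py <<'E'
from kin import *
from scipy.spatial.transform import Slerp
Q=fit()
def ori(al,yaw): return E("xyz",[180,al-90,yaw])
def track(j,p0,o0,wps,n=12,v=True):
    """follow straight/slerp segments by local IK; worst error per segment, joints at ends"""
    j=np.array(j,float)
    for p,al,yaw in wps:
        o=ori(al,yaw); sl=Slerp([0,1],R.concatenate([o0,o])); worst=0; mj=0
        for t in np.linspace(0,1,n+1)[1:]:
            pp=p0+(np.array(p)-p0)*t; oo=sl(t)
            r=least_squares(lambda x:np.r_[(fk(x,Q)[0]-pp)*1000,(fk(x,Q)[1].inv()*oo).as_rotvec(degrees=True)*3,.002*(x-j)],np.clip(j,LO+.05,HI-.05),bounds=(LO,HI))
            worst=max(worst,np.abs((fk(r.x,Q)[0]-pp)*1000).max(),np.degrees((fk(r.x,Q)[1].inv()*oo).magnitude())); mj=max(mj,np.abs(r.x-j).max()); j=r.x
        print(p,al,yaw,"worst",round(worst,2),"maxstep",round(mj,1),j.round(1).tolist())
        p0=np.array(p);o0=o
    return j
if __name__=="__main__":
    for Y2 in(60,90):
      for a3 in(48,54):
        print("--",Y2,a3)
        track(D[2][0],np.array(D[2][1]),E("xyz",D[2][2]),[((.52,.29,.33),90,10),((.50,.25,.33),50,Y2),((.47,.20,.3),a3,25),((.485,.18,.2),a3,3),((.485,.18,.022),a3,3),((.60,.187,.022),a3,3)])
E
python3 track.py
```

```text
-- 60 48
(0.52, 0.29, 0.33) 90 10 worst 0.0 maxstep 14.6 [47.9, 10.3, 0.0, 0.0, -79.7, 52.1]
(0.5, 0.25, 0.33) 50 60 worst 0.0 maxstep 12.1 [33.3, -9.5, -21.3, -24.6, -44.1, 129.3]
(0.47, 0.2, 0.3) 48 25 worst 1.98 maxstep 11.3 [50.3, -21.6, -58.3, 45.4, -21.9, 26.9]
(0.485, 0.18, 0.2) 48 3 worst 11.43 maxstep 3.1 [51.9, -7.6, -58.3, 53.4, -31.4, -4.6]
(0.485, 0.18, 0.022) 48 3 worst 25.78 maxstep 2.6 [44.7, 13.6, -58.3, 60.8, -21.5, -12.9]
(0.6, 0.187, 0.022) 48 3 worst 25.15 maxstep 10.1 [27.3, 19.2, -54.4, 95.5, -19.0, -30.7]
-- 60 54
(0.52, 0.29, 0.33) 90 10 worst 0.0 maxstep 14.6 [47.9, 10.3, 0.0, 0.0, -79.7, 52.1]
(0.5, 0.25, 0.33) 50 60 worst 0.0 maxstep 12.1 [33.3, -9.5, -21.3, -24.6, -44.1, 129.3]
(0.47, 0.2, 0.3) 54 25 worst 0.0 maxstep 9.4 [54.2, -20.1, -53.0, 35.6, -29.5, 33.7]
(0.485, 0.18, 0.2) 54 3 worst 6.23 maxstep 4.6 [51.1, -7.9, -58.3, 51.2, -29.6, -1.7]
(0.485, 0.18, 0.022) 54 3 worst 20.74 maxstep 1.8 [42.7, 12.5, -58.3, 54.2, -16.5, -3.1]
(0.6, 0.187, 0.022) 54 3 worst 20.98 maxstep 17.5 [24.3, 18.8, -54.2, 95.5, -14.2, -26.8]
-- 90 48
(0.52, 0.29, 0.33) 90 10 
[... 328 characters left out ...]
.18, 0.022) 48 3 worst 25.78 maxstep 2.6 [44.7, 13.6, -58.3, 60.8, -21.5, -12.9]
(0.6, 0.187, 0.022) 48 3 worst 25.15 maxstep 10.1 [27.3, 19.2, -54.4, 95.5, -19.0, -30.7]
-- 90 54
(0.52, 0.29, 0.33) 90 10 worst 0.0 maxstep 14.6 [47.9, 10.3, 0.0, 0.0, -79.7, 52.1]
(0.5, 0.25, 0.33) 50 90 worst 0.0 maxstep 11.9 [17.9, 3.2, -4.1, -39.8, -73.0, 170.8]
(0.47, 0.2, 0.3) 54 25 worst 0.0 maxstep 17.6 [54.2, -20.1, -53.0, 35.6, -29.5, 33.7]
(0.485, 0.18, 0.2) 54 3 worst 6.23 maxstep 4.6 [51.1, -7.9, -58.3, 51.2, -29.6, -1.7]
(0.485, 0.18, 0.022) 54 3 worst 20.74 maxstep 1.8 [42.7, 12.5, -58.3, 54.2, -16.5, -3.1]
(0.6, 0.187, 0.022) 54 3 worst 20.98 maxstep 17.5 [24.3, 18.8, -54.2, 95.5, -14.2, -26.8]
```

```bash
cat > t2.py <<'E'
from track import *
for a in(48,52):
    p=np.array((.60,.187,.022)); c,x=ik(p,ori(a,3).as_euler("xyz",degrees=True),Q,[[-3.5,24.5,-52.7,-165,-30,-93]]); print(a,c,x)
    for mid in((.55,.33,.05),(.58,.33,.12)):
        print("mid",mid)
        track(x,p,ori(a,3),[((.49,.18,.022),a,3),((.49,.2,.08),a,3),(mid,a,3),(mid,a,25),(mid,a,60),((.52,.29,.33),50,60),((.52,.29,.33),90,10)])
E
python3 t2.py
```

```text
48 4.676372099303892e-25 [  -2.6   22.5  -50.3 -171.1  -24.9  -93.9]
mid (0.55, 0.33, 0.05)
(0.49, 0.18, 0.022) 48 3 worst 2.79 maxstep 2.1 [-6.6, 16.2, -58.3, -160.3, -25.3, -100.5]
(0.49, 0.2, 0.08) 48 3 worst 2.55 maxstep 1.0 [-1.0, 6.7, -58.3, -169.8, -17.0, -96.8]
(0.55, 0.33, 0.05) 48 3 worst 7.96 maxstep 2.7 [12.2, 18.5, -47.4, -173.9, -16.6, -102.8]
(0.55, 0.33, 0.05) 48 25 worst 6.81 maxstep 18.6 [17.3, 17.4, -32.9, -130.9, -5.5, -133.3]
(0.55, 0.33, 0.05) 48 60 worst 3.66 maxstep 29.1 [22.9, 19.7, -22.7, -69.4, -26.5, -173.7]
(0.52, 0.29, 0.33) 50 60 worst 23.44 maxstep 2.4 [10.1, -2.6, -19.7, -66.2, -49.8, -173.7]
(0.52, 0.29, 0.33) 90 10 worst 54.16 maxstep 88.7 [10.8, -9.3, -45.2, -173.9, -0.1, -96.9]
mid (0.58, 0.33, 0.12)
(0.49, 0.18, 0.022) 48 3 worst 2.79 maxstep 2.1 [-6.6, 16.2, -58.3, -160.3, -25.3, -100.5]
(0.49, 0.2, 0.08) 48 3 worst 2.55 maxstep 1.0 [-1.0, 6.7, -58.3, -169.8, -17.0, -96.8]
(0.58, 0.33, 0.12) 48 3 worst 6.77 maxstep 4.1 [12.5, 12.0, -40.5, -173.9, -3.3, -103.3]
(0.58, 0.33, 0.12) 48 25 worst 6.71 maxstep 8.7 [14.2, 12.4, -35.5, -153.3, -3.2, -108
[... 944 characters left out ...]
maxstep 88.7 [10.8, -9.3, -45.2, -173.9, -0.1, -96.9]
mid (0.58, 0.33, 0.12)
(0.49, 0.18, 0.022) 52 3 worst 0.5 maxstep 2.3 [-4.7, 15.3, -58.3, -166.0, -21.6, -97.0]
(0.49, 0.2, 0.08) 52 3 worst 0.31 maxstep 1.4 [0.4, 5.5, -53.4, -166.5, -7.0, -101.3]
(0.58, 0.33, 0.12) 52 3 worst 6.16 maxstep 7.3 [12.8, 12.1, -39.0, -173.9, -0.1, -103.8]
(0.58, 0.33, 0.12) 52 25 worst 7.28 maxstep 1.4 [13.4, 12.3, -38.9, -173.9, -0.1, -87.0]
(0.58, 0.33, 0.12) 52 60 worst 27.87 maxstep 2.4 [14.2, 13.0, -38.7, -173.9, -0.1, -59.4]
(0.52, 0.29, 0.33) 50 60 worst 38.17 maxstep 2.1 [12.8, -11.1, -44.5, -173.9, -0.1, -63.4]
(0.52, 0.29, 0.33) 90 10 worst 54.16 maxstep 3.1 [10.8, -9.3, -45.2, -173.9, -0.1, -96.9]
```

```bash
cat > t3.py <<'E'
from track import *
G=ik(np.array((.495,.178,.022)),ori(49.5,3.5).as_euler("xyz",degrees=True),Q,[[-5,15.5,-58,-164,-23,-97],[-5,15.5,-58,-164,-23,83]])
print("G",G); G=G[1]
# box points of hand: fingers (open) and body, tool frame
pts=[(x,y,z) for x in(-.0095,.0095) for y in(-.065,.065) for z in(0,-.03,-.066)]+[(x,y,z) for x in(-.039,0,.039) for y in(-.0965,-.05,0,.05,.0965) for z in(-.066,-.12,-.2)]
pts+=[(x,y,-z) for x in(-.06,.06) for y in(-.06,.06) for z in(.26,.32,.378)]
pts=np.array(pts)
obs=dict(sauce=(.5555,.125,.031,.24),turq=(.445,.046,.031,.24),blue=(.431,.496,.031,.24),salt=(.515,-.056,.025,.09))
def clear(j):
    p,o=fk(j,Q); w=o.apply(pts)+p; d={"table":w[:,2].min()}
    for k,(x,y,rr,h) in obs.items():
        d[k]=np.maximum(np.hypot(w[:,0]-x,w[:,1]-y)-rr,w[:,2]-h).min()
    d["rack"]=np.max([.605-w[:,0],w[:,1]-.23,.03-w[:,1],w[:,2]-.375],axis=0).min()
    d["faucet"]=np.max([.56-w[:,0],.22-w[:,1],w[:,2]-.30],axis=0).min()
    return p,o,d
def path(V,step=9):
    out=[np.array(V[0],float)]
    for a,b in zip(V,V[1:]):
        a,b=np.array(a,float),np.array(b,float)
        # subdivide so that the tool turns <= step deg and moves <= 55mm per row
        n=1
        while True:
            js=[a+(b-a)*t for t in np.linspace(0,1,n+1)]
            f=[fk(j,Q) for j in js]
            ok=all(np.degrees((f[i][1].inv()*f[i+1][1]).magnitude())<step and np.linalg.norm(f[i+1][0]-f[i][0])<.055 and np.abs((js[i+1]-js[i])[3:]).max()<14 and np.abs((js[i+1]-js[i])[:3]).max()<10 for i in range(n))
            if ok: break
            n+=1
        out+=js[1:]
    return out
if __name__=="__main__":
    C=np.array(D[2][0]); g2=G+[12,0,0,0,0,0]; g3=g2+[0,-20,0,0,0,0]
    for j6 in(G[5],G[5]+180 if G[5]<0 else G[5]-180):
        g2[5]=g3[5]=j6
        V=[C,[44,-8,-50,40,-50,(C[5]+j6)/2],[25,-12,-45,-60,-45,j6],g3,g2]
        P=path(V); print("j6",j6,"rows",len(P)-1)
        for j in P:
            p,o,d=clear(j); print(j.round(0).astype(int).tolist(),p.round(3).tolist(),o.as_matrix()[:,2].round(2).tolist(),{k:int(v*1000) for k,v in d.items() if v<.06})
E
python3 t3.py
```

```text
G (np.float64(8.596253685045692), array([  -6.2,   16.4,  -58.3, -162.6,  -24.8,  -98.3]))
j6 -98.3 rows 44
[46, 13, -58, 95, -34, -52] [0.542, 0.293, 0.12] [0.62, -0.15, -0.77] {'sauce': 57, 'blue': 47, 'faucet': 1}
[46, 11, -57, 90, -35, -54] [0.558, 0.265, 0.146] [0.63, -0.18, -0.76] {'sauce': 31, 'rack': 57, 'faucet': -22}
[46, 9, -57, 84, -37, -56] [0.569, 0.235, 0.17] [0.63, -0.21, -0.75] {'sauce': 14, 'rack': 51, 'faucet': -40}
[46, 6, -56, 79, -39, -59] [0.575, 0.204, 0.192] [0.62, -0.24, -0.75] {'sauce': -10, 'rack': 22, 'faucet': -41}
[45, 4, -55, 73, -40, -61] [0.576, 0.173, 0.21] [0.6, -0.27, -0.75] {'sauce': -15, 'turq': 40, 'rack': -12, 'faucet': -20}
[45, 2, -54, 68, -42, -63] [0.573, 0.142, 0.224] [0.58, -0.29, -0.76] {'sauce': 6, 'turq': 25, 'rack': -17, 'faucet': -21}
[45, 0, -53, 62, -43, -66] [0.565, 0.113, 0.236] [0.55, -0.31, -0.77] {'sauce': 25, 'turq': 14, 'rack': -13, 'faucet': 3}
[45, -2, -52, 57, -45, -68] [0.554, 0.086, 0.243] [0.52, -0.32, -0.79] {'sauce': 23, 'turq': 13, 'rack': -5, 'faucet': 40}
[44, -4, -52, 51, -47, -70] [0.54, 0.061, 0.248] [0.48, -0
[... 5580 characters left out ...]

[11, -6, -55, -135, -30, 82] [0.399, 0.352, 0.202] [0.75, 0.51, -0.42] {}
[10, -5, -56, -142, -29, 82] [0.421, 0.338, 0.202] [0.79, 0.43, -0.43] {}
[8, -5, -57, -149, -27, 82] [0.442, 0.322, 0.202] [0.82, 0.36, -0.45] {}
[7, -4, -57, -156, -26, 82] [0.462, 0.302, 0.199] [0.83, 0.29, -0.48] {}
[6, -4, -58, -163, -25, 82] [0.479, 0.28, 0.195] [0.83, 0.21, -0.51] {'faucet': 58}
[6, 1, -58, -163, -25, 82] [0.477, 0.28, 0.151] [0.79, 0.21, -0.58] {'faucet': 59}
[6, 6, -58, -163, -25, 82] [0.471, 0.279, 0.107] [0.73, 0.2, -0.65] {}
[6, 11, -58, -163, -25, 82] [0.461, 0.278, 0.064] [0.67, 0.19, -0.71] {'table': 57}
[6, 16, -58, -163, -25, 82] [0.448, 0.277, 0.023] [0.61, 0.19, -0.77] {'table': 15}
```

Call:
jog_arm(
  travel=[
    [0.1,0,-0.1],
    [0.2,0,-0.2],
    [0.283,0,-0.283],
    [0.283,0,-0.283],
    [0.283,0,-0.283],
    [0.283,0,-0.283],
    [0.283,0,-0.283],
    [0.283,0,-0.283],
    [0.283,0,-0.283],
    [0.283,0,-0.283],
  ],
  dr=[
    [0,0,0],
    [0,0,0],
    [0,-0.025,0],
    [0,-0.05,0],
    [0,-0.075,0],
    [0,-0.1,0],
    [0,-0.125,0],
    [0,-0.125,0],
    [0,-0.125,0],
    [0,-0.125,0],
  ],
  claw=[1,1,1,1,1,1,1,1,1,1],
)

```text
time_s: 8.75
tcp_pos: [0.5625, 0.3067, 0.3187]
eef_rot: [175.1, 5.4, -7.9]
contact_force: [0.6, 0.7, -0.3]
gripper_width: 0.0873
gripper_force: 0.0
```

```bash
cat > t4.py <<'E'
from t3 import *
from plant import r
s=r.get_state();C=s["joints"];print(s["time_s"],s["tcp_pos"],s["eef_rot"],C.round(1),(fk(C,Q)[0]-s["tcp_pos"])*1000)
g2=G+[12,0,0,0,0,0]; g3=g2+[0,-20,0,0,0,0]
for j6 in(G[5],G[5]+180 if G[5]<0 else G[5]-180):
    g2[5]=g3[5]=j6
    V=[C,[30,-15,-42,-60,-45,j6],g3,g2]
    P=path(V); print("j6",j6,"rows",len(P)-1)
    for j in P[::2]:
        p,o,d=clear(j); print(j.round(0).astype(int).tolist(),p.round(3).tolist(),{k:int(v*1000) for k,v in d.items() if v<.05})
E
python3 t4.py
```

```text
G (np.float64(8.596253685045692), array([  -6.2,   16.4,  -58.3, -162.6,  -24.8,  -98.3]))
8.75 [0.56245311 0.30672408 0.31869223] [175.14059458   5.37124993  -7.92652027] [ 45.2  19.7  11.4  -1.4 -88.8  37.2] [-0.09554028 -0.0591014  -0.08110817]
j6 -98.3 rows 42
[45, 20, 11, -1, -89, 37] [0.562, 0.307, 0.319] {'rack': 13, 'faucet': 12}
[44, 17, 7, -6, -85, 25] [0.531, 0.304, 0.3] {'rack': 40, 'faucet': -3}
[43, 14, 2, -12, -81, 14] [0.498, 0.303, 0.283] {'faucet': 11}
[41, 11, -3, -17, -77, 2] [0.465, 0.304, 0.268] {'faucet': 19}
[40, 8, -7, -22, -74, -10] [0.432, 0.305, 0.255] {'rack': 47, 'faucet': 12}
[39, 5, -12, -27, -70, -22] [0.401, 0.306, 0.244] {'faucet': 37}
[37, 2, -16, -32, -66, -33] [0.371, 0.308, 0.234] {}
[36, -1, -21, -37, -62, -45] [0.343, 0.309, 0.225] {}
[35, -4, -26, -42, -58, -57] [0.318, 0.309, 0.216] {}
[33, -7, -30, -47, -55, -69] [0.294, 0.308, 0.207] {}
[32, -10, -35, -52, -51, -81] [0.273, 0.305, 0.198] {}
[31, -13, -40, -57, -47, -92] [0.253, 0.3, 0.187] {}
[28, -14, -43, -67, -44, -98] [0.242, 0.317, 0.182] {}
[25, -13, -45, -81, -41, -98] [0.25, 0.352,
[... 549 characters left out ...]
41, 11, -2, -16, -78, 48] [0.469, 0.304, 0.27] {'faucet': 36}
[38, 2, -15, -31, -67, 59] [0.379, 0.307, 0.236] {}
[34, -6, -29, -45, -56, 71] [0.303, 0.308, 0.211] {}
[30, -15, -42, -60, -45, 82] [0.244, 0.297, 0.181] {}
[27, -13, -44, -74, -42, 82] [0.243, 0.336, 0.185] {}
[24, -12, -46, -87, -40, 82] [0.259, 0.366, 0.194] {}
[20, -10, -49, -101, -37, 82] [0.29, 0.384, 0.204] {}
[17, -9, -51, -115, -34, 82] [0.33, 0.387, 0.213] {}
[14, -7, -53, -128, -32, 82] [0.375, 0.375, 0.216] {}
[11, -6, -55, -142, -29, 82] [0.421, 0.347, 0.213] {}
[7, -4, -57, -156, -26, 82] [0.462, 0.305, 0.203] {}
[6, 1, -58, -163, -25, 82] [0.477, 0.28, 0.151] {}
[6, 11, -58, -163, -25, 82] [0.461, 0.278, 0.064] {}
```

```bash
cat > t5.py <<'E'
from t3 import *
from plant import r
import sys
np.set_printoptions(suppress=True)
s=r.get_state();C=s["joints"];print(s["time_s"],s["tcp_pos"].round(4),s["eef_rot"].round(1),C.round(1))
g2=G+[12,0,0,0,0,180]; g3=g2+[0,-20,0,0,0,0]
V={"a":[C,[30,-15,-42,-60,-45,g2[5]],g3,g2],"b":[C,g3,g2],"c":[C,g2]}[sys.argv[1]]
P=path(V,8.5); print(len(P)-1)
p0,o0=fk(C,Q)
t=[];d=[]
for j in P[1:11]:
    p,o=fk(j,Q);t.append((o0.inv().apply(p-p0)/.5).round(3).tolist());d.append(((o0.inv()*o).as_rotvec(degrees=True)/360).round(4).tolist())
print(t);print(d)
E
python3 t5.py a
```

```text
G (np.float64(8.596253685045692), array([  -6.2,   16.4,  -58.3, -162.6,  -24.8,  -98.3]))
8.75 [0.5625 0.3067 0.3187] [175.1   5.4  -7.9] [ 45.2  19.7  11.4  -1.4 -88.8  37.2]
29
[[-0.075, 0.012, 0.056], [-0.154, 0.02, 0.106], [-0.233, 0.026, 0.148], [-0.31, 0.031, 0.185], [-0.382, 0.035, 0.217], [-0.448, 0.04, 0.247], [-0.506, 0.048, 0.275], [-0.557, 0.06, 0.306], [-0.6, 0.078, 0.34], [-0.61, 0.042, 0.336]]
[[0.0181, -0.009, -0.0074], [0.0369, -0.0158, -0.0126], [0.0561, -0.0203, -0.0155], [0.0753, -0.0223, -0.016], [0.094, -0.0218, -0.0142], [0.1117, -0.019, -0.0101], [0.1279, -0.0139, -0.0037], [0.1422, -0.0068, 0.0047], [0.1543, 0.002, 0.0152], [0.1643, -0.0034, 0.0337]]
```

Call:
jog_arm(
  travel=[
    [-0.075,0.012,0.056],
    [-0.154,0.02,0.106],
    [-0.233,0.026,0.148],
    [-0.31,0.031,0.185],
    [-0.382,0.035,0.217],
    [-0.448,0.04,0.247],
    [-0.506,0.048,0.275],
    [-0.557,0.06,0.306],
    [-0.6,0.078,0.34],
    [-0.6,0.078,0.34],
  ],
  dr=[
    [0.0181,-0.009,-0.0074],
    [0.0369,-0.0158,-0.0126],
    [0.0561,-0.0203,-0.0155],
    [0.0753,-0.0223,-0.016],
    [0.094,-0.0218,-0.0142],
    [0.1117,-0.019,-0.0101],
    [0.1279,-0.0139,-0.0037],
    [0.1422,-0.0068,0.0047],
    [0.1543,0.002,0.0152],
    [0.1543,0.002,0.0152],
  ],
  claw=[1,1,1,1,1,1,1,1,1,1],
)

```text
time_s: 10.0
tcp_pos: [0.2401, 0.2957, 0.1799]
eef_rot: [-129.8, 6.9, -13.2]
contact_force: [1.4, 0.8, 0.4]
gripper_width: 0.0876
gripper_force: 0.0
```

```bash
python3 t5.py b
```

```text
G (np.float64(8.596253685045692), array([  -6.2,   16.4,  -58.3, -162.6,  -24.8,  -98.3]))
10.0 [0.2401 0.2957 0.1799] [-129.8    6.9  -13.2] [ 30.  -15.3 -42.4 -60.1 -45.   81.6]
20
[[-0.013, -0.023, 0.028], [-0.018, -0.049, 0.052], [-0.016, -0.077, 0.072], [-0.006, -0.104, 0.089], [0.011, -0.131, 0.102], [0.035, -0.155, 0.111], [0.065, -0.176, 0.116], [0.1, -0.193, 0.117], [0.14, -0.205, 0.114], [0.184, -0.211, 0.108]]
[[0.0101, 0.0032, 0.0183], [0.0201, 0.0071, 0.0368], [0.03, 0.0115, 0.0554], [0.0397, 0.0164, 0.0741], [0.0493, 0.0218, 0.093], [0.0588, 0.0277, 0.112], [0.0682, 0.034, 0.1311], [0.0776, 0.0407, 0.1502], [0.0868, 0.0478, 0.1694], [0.096, 0.0551, 0.1886]]
```

Branch switch works. Continuing along the joint path.

Call:
jog_arm(
  travel=[
    [-0.013,-0.023,0.028],
    [-0.018,-0.049,0.052],
    [-0.016,-0.077,0.072],
    [-0.006,-0.104,0.089],
    [0.011,-0.131,0.102],
    [0.035,-0.155,0.111],
    [0.065,-0.176,0.116],
    [0.1,-0.193,0.117],
    [0.14,-0.205,0.114],
    [0.184,-0.211,0.108],
  ],
  dr=[
    [0.0101,0.0032,0.0183],
    [0.0201,0.0071,0.0368],
    [0.03,0.0115,0.0554],
    [0.0397,0.0164,0.0741],
    [0.0493,0.0218,0.093],
    [0.0588,0.0277,0.112],
    [0.0682,0.034,0.1311],
    [0.0776,0.0407,0.1502],
    [0.0868,0.0478,0.1694],
    [0.096,0.0551,0.1886],
  ],
  claw=[1,1,1,1,1,1,1,1,1,1],
)

```text
time_s: 11.25
tcp_pos: [0.363, 0.3822, 0.2171]
eef_rot: [-127.9, 52.4, -78.2]
contact_force: [-0.2, 0.5, -0.2]
gripper_width: 0.0876
gripper_force: 0.0
```

```bash
python3 t5.py b
```

```text
G (np.float64(8.596253685045692), array([  -6.2,   16.4,  -58.3, -162.6,  -24.8,  -98.3]))
11.25 [0.363  0.3822 0.2171] [-127.9   52.4  -78.2] [  15.2   -7.8  -51.8 -124.2  -32.    81.4]
10
[[0.016, -0.04, 0.017], [0.039, -0.082, 0.03], [0.067, -0.124, 0.04], [0.102, -0.166, 0.045], [0.141, -0.208, 0.047], [0.186, -0.247, 0.043], [0.255, -0.201, 0.073], [0.324, -0.151, 0.096], [0.39, -0.096, 0.114], [0.455, -0.038, 0.126]]
[[0.0103, 0.0073, 0.0187], [0.0208, 0.0148, 0.0375], [0.0313, 0.0223, 0.0562], [0.042, 0.0299, 0.0749], [0.0529, 0.0374, 0.0936], [0.0638, 0.0449, 0.1124], [0.0576, 0.0568, 0.1172], [0.0513, 0.0687, 0.1219], [0.0449, 0.0806, 0.1265], [0.0384, 0.0925, 0.1309]]
```

Call:
jog_arm(
  travel=[
    [0.016,-0.04,0.017],
    [0.039,-0.082,0.03],
    [0.067,-0.124,0.04],
    [0.102,-0.166,0.045],
    [0.141,-0.208,0.047],
    [0.186,-0.247,0.043],
    [0.255,-0.201,0.073],
    [0.324,-0.151,0.096],
    [0.39,-0.096,0.114],
    [0.455,-0.038,0.126],
  ],
  dr=[
    [0.0103,0.0073,0.0187],
    [0.0208,0.0148,0.0375],
    [0.0313,0.0223,0.0562],
    [0.042,0.0299,0.0749],
    [0.0529,0.0374,0.0936],
    [0.0638,0.0449,0.1124],
    [0.0576,0.0568,0.1172],
    [0.0513,0.0687,0.1219],
    [0.0449,0.0806,0.1265],
    [0.0384,0.0925,0.1309],
  ],
  claw=[1,1,1,1,1,1,1,1,1,1],
)

```text
time_s: 12.5
tcp_pos: [0.4476, 0.2778, 0.0219]
eef_rot: [179.1, 39.6, -164.1]
contact_force: [1.0, 0.9, -0.4]
gripper_width: 0.0875
gripper_force: 0.0
```

```bash
cat > t6.py <<'E'
from t3 import *
from plant import r
import sys
np.set_printoptions(suppress=True)
s=r.get_state();C=s["joints"];print(s["time_s"],s["tcp_pos"].round(4),s["eef_rot"].round(1),C.round(1),s["contact_force"].round(1))
o0=E("xyz",s["eef_rot"]);z=o0.as_matrix()[:,2];print("yaw",np.degrees(np.arctan2(z[1],z[0])).round(1),"al",np.degrees(-np.arcsin(z[2])).round(1),"toolx",o0.as_matrix()[:,0].round(2),"tooly",o0.as_matrix()[:,1].round(2))
def rel(p,al,yaw,n,frac=None):
    """one straight/slerp segment in n rows from the present pose, tracked by local IK"""
    o=ori(al,yaw)*E("z",180); sl=Slerp([0,1],R.concatenate([o0,o])); j=C; p0=s["tcp_pos"]; T=[];Dr=[];W=0
    for t in np.linspace(0,1,n+1)[1:]:
        pp=p0+(np.array(p)-p0)*t; oo=sl(t)
        rr=least_squares(lambda x:np.r_[(fk(x,Q)[0]-pp)*1000,(fk(x,Q)[1].inv()*oo).as_rotvec(degrees=True)*3],np.clip(j,LO+.05,HI-.05),bounds=(LO,HI)); W=max(W,rr.cost); j=rr.x
        T.append((o0.inv().apply(pp-p0)/.5).round(4).tolist());Dr.append(((o0.inv()*oo).as_rotvec(degrees=True)/360).round(4).tolist())
    print("target",p,al,yaw,"worst",round(W,2),j.round(1)); print(T);print(Dr); print({k:int(v*1000) for k,v in clear(j)[2].items() if v<.05})
E
cat > r6.py <<'E'
from t6 import *
rel((.497,.178,.022),50,3.5,8)
rel((.497,.178,.022),51,3.0,8)
E
python3 r6.py
```

```text
G (np.float64(8.596253685045692), array([  -6.2,   16.4,  -58.3, -162.6,  -24.8,  -98.3]))
12.5 [0.4476 0.2778 0.0219] [ 179.1   39.6 -164.1] [   5.9   16.5  -58.2 -162.5  -24.9   81.8] [ 1.   0.9 -0.4]
yaw 17.3 al 50.4 toolx [-0.74 -0.21 -0.64] tooly [-0.28  0.96  0.01]
target (0.497, 0.178, 0.022) 50 3.5 worst 4.22 [  -5.9   16.4  -58.3 -163.8  -24.5   82.4]
[[-0.0039, -0.0274, 0.0028], [-0.0078, -0.0549, 0.0055], [-0.0117, -0.0823, 0.0083], [-0.0156, -0.1097, 0.011], [-0.0195, -0.1372, 0.0138], [-0.0234, -0.1646, 0.0166], [-0.0273, -0.192, 0.0193], [-0.0312, -0.2195, 0.0221]]
[[0.0031, -0.0002, 0.0033], [0.0061, -0.0003, 0.0066], [0.0092, -0.0005, 0.0099], [0.0123, -0.0006, 0.0132], [0.0153, -0.0008, 0.0165], [0.0184, -0.0009, 0.0198], [0.0214, -0.0011, 0.0231], [0.0245, -0.0013, 0.0264]]
{'table': 15, 'sauce': 16, 'turq': 1}
target (0.497, 0.178, 0.022) 51 3.0 worst 1.78 [  -5.3   16.1  -58.3 -165.7  -23.3   83.3]
[[-0.0039, -0.0274, 0.0028], [-0.0078, -0.0549, 0.0055], [-0.0117, -0.0823, 0.0083], [-0.0156, -0.1097, 0.011], [-0.0195, -0.1372, 0.0138], [-0.0234, -0.1646, 0.0166], [-0.0273, -0.192, 0.0193], [-0.0312, -0.2195, 0.0221]]
[[0.0031, 0.0002, 0.0035], [0.0063, 0.0004, 0.0069], [0.0094, 0.0006, 0.0104], [0.0126, 0.0007, 0.0138], [0.0157, 0.0009, 0.0173], [0.0189, 0.0011, 0.0208], [0.022, 0.0013, 0.0242], [0.0252, 0.0015, 0.0277]]
{'table': 15, 'sauce': 17, 'turq': 3}
```

```bash
cat > r6.py <<'E'
from t6 import *
rel((.501,.180,.021),52,2.5,9)
E
python3 r6.py
```

```text
G (np.float64(8.596253685045692), array([  -6.2,   16.4,  -58.3, -162.6,  -24.8,  -98.3]))
12.5 [0.4476 0.2778 0.0219] [ 179.1   39.6 -164.1] [   5.9   16.5  -58.2 -162.5  -24.9   81.8] [ 1.   0.9 -0.4]
yaw 17.3 al 50.4 toolx [-0.74 -0.21 -0.64] tooly [-0.28  0.96  0.01]
target (0.501, 0.18, 0.021) 52 2.5 worst 0.21 [  -4.2   16.3  -58.3 -168.8  -22.6   85. ]
[[-0.0041, -0.0242, 0.0032], [-0.0082, -0.0484, 0.0065], [-0.0122, -0.0726, 0.0097], [-0.0163, -0.0968, 0.013], [-0.0204, -0.1211, 0.0162], [-0.0245, -0.1453, 0.0195], [-0.0286, -0.1695, 0.0227], [-0.0327, -0.1937, 0.026], [-0.0367, -0.2179, 0.0292]]
[[0.0029, 0.0005, 0.0032], [0.0057, 0.0009, 0.0064], [0.0086, 0.0014, 0.0097], [0.0115, 0.0019, 0.0129], [0.0143, 0.0024, 0.0161], [0.0172, 0.0028, 0.0193], [0.0201, 0.0033, 0.0225], [0.0229, 0.0038, 0.0258], [0.0258, 0.0042, 0.029]]
{'table': 15, 'sauce': 13, 'turq': 4}
```

Call:
jog_arm(
  travel=[
    [-0.0041,-0.0242,0.0032],
    [-0.0082,-0.0484,0.0065],
    [-0.0122,-0.0726,0.0097],
    [-0.0163,-0.0968,0.013],
    [-0.0204,-0.1211,0.0162],
    [-0.0245,-0.1453,0.0195],
    [-0.0286,-0.1695,0.0227],
    [-0.0327,-0.1937,0.026],
    [-0.0367,-0.2179,0.0292],
    [-0.0367,-0.2179,0.0292],
  ],
  dr=[
    [0.0029,0.0005,0.0032],
    [0.0057,0.0009,0.0064],
    [0.0086,0.0014,0.0097],
    [0.0115,0.0019,0.0129],
    [0.0143,0.0024,0.0161],
    [0.0172,0.0028,0.0193],
    [0.0201,0.0033,0.0225],
    [0.0229,0.0038,0.0258],
    [0.0258,0.0042,0.029],
    [0.0258,0.0042,0.029],
  ],
  claw=[1,1,1,1,1,1,1,1,1,1],
)

```text
time_s: 13.75
tcp_pos: [0.5029, 0.1776, 0.0222]
eef_rot: [179.9, 38.0, -177.8]
contact_force: [0.3, -0.6, -0.6]
gripper_width: 0.0877
gripper_force: 0.0
```

```bash
cat > r6.py <<'E'
from t6 import *
from h import bottle,cv2
c=bottle((.5555,.1255))
cv2.imwrite("pics/t7.png",cv2.resize(c["pixels"][130:290,205:345],(600,600),interpolation=3)[:,:,::-1][:, :])
c=r.capture("side");cv2.imwrite("pics/s7.png",cv2.resize(c["pixels"][130:300,180:350],(600,600),interpolation=3)[:,:,::-1])
rel((.54,.1825,.021),52,2.5,10)
E
python3 r6.py
```

```text
G (np.float64(8.596253685045692), array([  -6.2,   16.4,  -58.3, -162.6,  -24.8,  -98.3]))
13.75 [0.5029 0.1776 0.0222] [ 179.9   38.  -177.8] [  -4.4   16.2  -58.3 -168.9  -22.6   85. ] [ 0.3 -0.6 -0.6]
yaw 2.4 al 52.0 toolx [-0.79 -0.03 -0.62] tooly [-0.04  1.    0.  ]
side 169 cap [0.5541 0.1237] r 0.0128 rack xy [-0.1141 -0.0001]
   body 96 [0.5558 0.126 ] rack [-0.1123  0.0021]
top 132 cap [0.5537 0.1251] r 0.0126 rack xy [-0.1144  0.0014]
target (0.54, 0.1825, 0.021) 52 2.5 worst 0.0 [  -3.1   18.2  -54.  -170.1  -20.4   85.1]
[[-0.0057, 0.0007, 0.0048], [-0.0114, 0.0013, 0.0096], [-0.0172, 0.002, 0.0144], [-0.0229, 0.0027, 0.0191], [-0.0286, 0.0034, 0.0239], [-0.0343, 0.004, 0.0287], [-0.0401, 0.0047, 0.0335], [-0.0458, 0.0054, 0.0383], [-0.0515, 0.0061, 0.0431], [-0.0572, 0.0067, 0.0479]]
[[-0.0, -0.0, -0.0001], [-0.0, -0.0, -0.0001], [-0.0, -0.0, -0.0002], [-0.0, -0.0, -0.0002], [-0.0001, -0.0, -0.0003], [-0.0001, -0.0, -0.0004], [-0.0001, -0.0, -0.0004], [-0.0001, -0.0, -0.0005], [-0.0001, -0.0, -0.0005], [-0.0001, -0.0, -0.0006]]
{'table': 15, 'sauce': -22, 'turq': 4, 'faucet': 15}
```

View pics/s7.png

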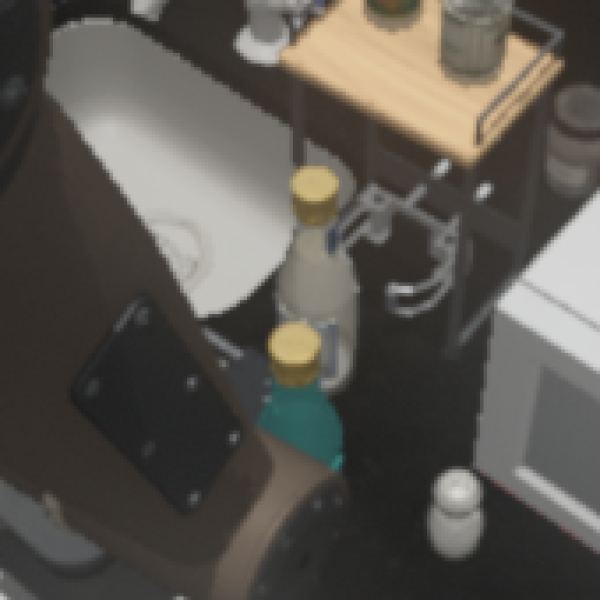

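Side view: bottle upright at crop (318,290), jaws still empty ahead at (410,260), turquoise bottle and salt unmoved. Now I push along the rack axis.

Call:
jog_arm(
  travel=[
    [-0.0057,0,0.0047],
    [-0.0114,0,0.0094],
    [-0.0172,0,0.0141],
    [-0.0229,0.001,0.0188],
    [-0.0286,0.001,0.0235],
    [-0.0343,0.001,0.0282],
    [-0.0401,0.001,0.033],
    [-0.0458,0.001,0.0378],
    [-0.0515,0.0015,0.0425],
    [-0.0572,0.0015,0.0472],
  ],
  dr=[
    [0,0,0],
    [0,0,0],
    [0,0,0],
    [0,0,0],
    [0,0,0],
    [0,0,0],
    [0,0,0],
    [0,0,0],
    [0,0,0],
    [0,0,0],
  ],
  claw=[1,1,1,1,1,1,1,1,1,1],
)

```text
time_s: 15.15
tcp_pos: [0.5397, 0.1806, 0.0213]
eef_rot: [179.9, 38.0, -177.7]
contact_force: [-4.6, -0.6, 3.5]
gripper_width: 0.0875
gripper_force: 2.1
```

```bash
cat > r6.py <<'E'
from h import *
bottle((.579,.1265))
s=r.get_state();print(s["time_s"],s["tcp_pos"].round(4),s["eef_rot"].round(1),s["contact_force"].round(1))
E
python3 r6.py
```

```text
side 169 cap [0.5766 0.1242] r 0.0128 rack xy [-0.0916 -0.0009]
   body 173 [0.5779 0.1263] rack [-0.0902  0.0011]
top 129 cap [0.5766 0.126 ] r 0.0126 rack xy [-0.0915  0.0009]
15.25 [0.5402 0.1805 0.0214] [ 179.9   38.  -177.7] [-1.4  1.1  1.1]
```

Call:
jog_arm(
  travel=[
    [-0.0031,0,0.0025],
    [-0.0062,0,0.0051],
    [-0.0092,0,0.0076],
    [-0.0123,0,0.0102],
    [-0.0154,0,0.0127],
    [-0.0185,0.0005,0.0152],
    [-0.0216,0.0005,0.0178],
    [-0.0246,0.0005,0.0203],
    [-0.0277,0.0005,0.0229],
    [-0.0308,0.0005,0.0254],
  ],
  dr=[
    [0,0,0],
    [0,0,0],
    [0,0,0],
    [0,0,0],
    [0,0,0],
    [0,0,0],
    [0,0,0],
    [0,0,0],
    [0,0,0],
    [0,0,0],
  ],
  claw=[1,1,1,1,1,1,1,1,1,1],
)

```text
time_s: 16.5
tcp_pos: [0.5583, 0.1817, 0.0202]
eef_rot: [179.9, 37.9, -177.7]
contact_force: [-9.1, -0.7, 5.9]
gripper_width: 0.0875
gripper_force: 4.2
```

```bash
sed -i 's/(.579,.1265)/(.598,.1275)/' r6.py; python3 r6.py
```

```text
side 163 cap [0.5945 0.1252] r 0.0127 rack xy [-0.0737 -0.001 ]
   body 181 [0.5965 0.1272] rack [-0.0716  0.0009]
top 126 cap [0.5943 0.1266] r 0.0126 rack xy [-0.0738  0.0004]
16.6 [0.5585 0.1817 0.0202] [ 179.9   37.9 -177.7] [-6.5 -0.8  3.5]
```

Call:
jog_arm(
  travel=[
    [-0.0022,0,0.0016],
    [-0.0044,0,0.0032],
    [-0.0066,0,0.0048],
    [-0.0088,0,0.0065],
    [-0.011,0,0.0082],
    [-0.0132,0,0.0099],
    [-0.0154,0.0005,0.0116],
    [-0.0176,0.0005,0.0133],
    [-0.0198,0.0005,0.015],
    [-0.022,0.0005,0.0167],
  ],
  dr=[
    [0,0,0],
    [0,0,0],
    [0,0,0],
    [0,0,0],
    [0,0,0],
    [0,0,0],
    [0,0,0],
    [0,0,0],
    [0,0,0],
    [0,0,0],
  ],
  claw=[1,1,1,1,1,1,1,1,1,1],
)

```text
time_s: 17.85
tcp_pos: [0.5723, 0.1825, 0.0203]
eef_rot: [179.9, 37.9, -177.7]
contact_force: [-4.7, -0.2, 1.8]
gripper_width: 0.0876
gripper_force: 2.6
```

```bash
sed -i 's/(.598,.1275)/(.61,.1285)/' r6.py; python3 r6.py
```

```text
side 159 cap [0.6092 0.1252] r 0.0126 rack xy [-0.0591 -0.0019]
   body 181 [0.6108 0.1274] rack [-0.0573  0.0003]
top 130 cap [0.609  0.1267] r 0.0128 rack xy [-0.0591 -0.0004]
17.95 [0.5726 0.1825 0.0204] [ 179.9   37.9 -177.7] [-4.7  0.4  1.2]
```

Call:
jog_arm(
  travel=[
    [-0.0022,0,0.0016],
    [-0.0044,0,0.0032],
    [-0.0066,0,0.0048],
    [-0.0088,0,0.0065],
    [-0.011,0,0.0082],
    [-0.0132,0,0.0099],
    [-0.0154,0.0005,0.0116],
    [-0.0176,0.0005,0.0133],
    [-0.0198,0.0005,0.015],
    [-0.022,0.0005,0.0167],
  ],
  dr=[
    [0,0,0],
    [0,0,0],
    [0,0,0],
    [0,0,0],
    [0,0,0],
    [0,0,0],
    [0,0,0],
    [0,0,0],
    [0,0,0],
    [0,0,0],
  ],
  claw=[1,1,1,1,1,1,1,1,1,1],
)

```text
time_s: 19.2
tcp_pos: [0.5875, 0.1833, 0.0214]
eef_rot: [179.9, 38.0, -177.7]
contact_force: [-1.7, 0.6, -1.2]
gripper_width: 0.0873
gripper_force: 0.9
```

```bash
sed -i 's/(.61,.1285)/(.624,.129)/' r6.py; python3 r6.py
```

```text
side 120 cap [0.6236 0.1257] r 0.0114 rack xy [-0.0447 -0.0023]
   body 174 [0.6266 0.1284] rack [-0.0415  0.0002]
top 81 cap [0.6215 0.1277] r 0.0105 rack xy [-0.0466 -0.0002]
19.3 [0.5877 0.1832 0.0215] [ 179.9   38.1 -177.7] [-1.8 -0.3 -1.4]
```

Call:
jog_arm(
  travel=[
    [-0.0016,0,0.0012],
    [-0.0032,0,0.0025],
    [-0.0048,0,0.0037],
    [-0.0064,0,0.005],
    [-0.008,0,0.0062],
    [-0.0096,0,0.0074],
    [-0.0112,0,0.0087],
    [-0.0128,0,0.0099],
    [-0.0144,0,0.0112],
    [-0.016,0,0.0124],
  ],
  dr=[
    [0,0,0],
    [0,0,0],
    [0,0,0],
    [0,0,0],
    [0,0,0],
    [0,0,0],
    [0,0,0],
    [0,0,0],
    [0,0,0],
    [0,0,0],
  ],
  claw=[1,1,1,1,1,1,1,1,1,1],
)

```text
time_s: 20.55
tcp_pos: [0.5972, 0.1837, 0.0212]
eef_rot: [179.9, 38.0, -177.7]
contact_force: [-0.7, -0.0, 0.7]
gripper_width: 0.0875
gripper_force: 0.4
```

```bash
sed -i 's/(.624,.129)/(.635,.129)/' r6.py; python3 r6.py
```

```text
side 84 cap [0.6329 0.1268] r 0.0123 rack xy [-0.0353 -0.0017]
   body 170 [0.6359 0.1291] rack [-0.0321  0.0004]
top 51 cap [0.633  0.1283] r 0.0124 rack xy [-0.0351 -0.0002]
   body 23 [0.636 0.129] rack [-0.0321  0.0002]
20.65 [0.5972 0.1837 0.0212] [ 179.9   38.  -177.7] [ 0.2 -0.4 -0.2]
```

Call:
jog_arm(
  travel=[
    [-0.0008,0,0.0006],
    [-0.0016,0,0.0012],
    [-0.0024,0,0.0018],
    [-0.0032,0,0.0025],
    [-0.004,0,0.0031],
    [-0.0048,0,0.0037],
    [-0.0056,0,0.0043],
    [-0.0064,0,0.0049],
    [-0.0072,0,0.0055],
    [-0.008,0,0.0062],
  ],
  dr=[
    [0,0,0],
    [0,0,0],
    [0,0,0],
    [0,0,0],
    [0,0,0],
    [0,0,0],
    [0,0,0],
    [0,0,0],
    [0,0,0],
    [0,0,0],
  ],
  claw=[1,1,1,1,1,1,1,1,1,1],
)

```text
time_s: 21.9
tcp_pos: [0.6021, 0.1839, 0.0212]
eef_rot: [179.9, 38.0, -177.7]
contact_force: [-1.1, 0.4, -0.0]
gripper_width: 0.0878
gripper_force: 0.3
```

```bash
python3 r6.py
```

```text
side 64 cap [0.6391 0.1271] r 0.0136 rack xy [-0.029  -0.0018]
   body 163 [0.6408 0.1295] rack [-0.0272  0.0005]
top 36 cap [0.6385 0.128 ] r 0.0135 rack xy [-0.0296 -0.0008]
   body 26 [0.6409 0.1291] rack [-0.0271  0.0001]
22.0 [0.6022 0.1839 0.0212] [ 179.9   38.  -177.7] [ 0.   0.2 -0.6]
```

Call:
jog_arm(
  travel=[
    [-0.0008,0,0.0006],
    [-0.0016,0,0.0012],
    [-0.0024,0,0.0018],
    [-0.0032,0,0.0025],
    [-0.004,0,0.0031],
    [-0.0048,0,0.0037],
    [-0.0056,0,0.0043],
    [-0.0056,0,0.0043],
    [-0.0056,0,0.0043],
    [-0.0056,0,0.0043],
  ],
  dr=[
    [0,0,0],
    [0,0,0],
    [0,0,0],
    [0,0,0],
    [0,0,0],
    [0,0,0],
    [0,0,0],
    [0,0,0],
    [0,0,0],
    [0,0,0],
  ],
  claw=[1,1,1,1,1,1,1,1,1,1],
)

```text
time_s: 23.25
tcp_pos: [0.6056, 0.184, 0.0212]
eef_rot: [179.9, 38.0, -177.7]
contact_force: [-0.2, 0.3, -0.0]
gripper_width: 0.0878
gripper_force: 0.1
```

```bash
python3 r6.py
```

```text
side 52 cap [0.6437 0.1288] r 0.0148 rack xy [-0.0244 -0.0004]
   body 153 [0.6443 0.1296] rack [-0.0237  0.0004]
top 26 cap [0.6411 0.1285] r 0.013 rack xy [-0.027  -0.0005]
   body 25 [0.6448 0.1297] rack [-0.0232  0.0004]
23.35 [0.6056 0.184  0.0212] [ 179.9   38.  -177.7] [ 0.2 -0.6 -0.2]
```

Call:
jog_arm(
  travel=[
    [-0.0008,0,0.0006],
    [-0.0016,0,0.0012],
    [-0.0024,0,0.0018],
    [-0.0032,0,0.0025],
    [-0.004,0,0.0031],
    [-0.0048,0,0.0037],
    [-0.0056,0,0.0043],
    [-0.0056,0,0.0043],
    [-0.0056,0,0.0043],
    [-0.0056,0,0.0043],
  ],
  dr=[
    [0,0,0],
    [0,0,0],
    [0,0,0],
    [0,0,0],
    [0,0,0],
    [0,0,0],
    [0,0,0],
    [0,0,0],
    [0,0,0],
    [0,0,0],
  ],
  claw=[1,1,1,1,1,1,1,1,1,1],
)

```text
time_s: 24.6
tcp_pos: [0.6088, 0.1842, 0.021]
eef_rot: [179.9, 38.0, -177.7]
contact_force: [-5.4, 0.4, 0.9]
gripper_width: 0.0877
gripper_force: 2.3
```

```bash
cat >> r6.py <<'E'
c=r.capture("side");cv2.imwrite("pics/s8_%d.png"%(s["time_s"]*10),cv2.resize(c["pixels"][150:260,240:350],(600,600),interpolation=3)[:,:,::-1])
E
python3 r6.py; ls pics
```

```text
side 41 cap [0.6433 0.1284] r 0.0124 rack xy [-0.0248 -0.0008]
   body 148 [0.6472 0.1297] rack [-0.0208  0.0003]
top 18 cap [0.6435 0.129 ] r 0.0126 rack xy [-0.0245 -0.0002]
   body 23 [0.6473 0.1298] rack [-0.0207  0.0003]
24.7 [0.6089 0.1842 0.021 ] [ 179.9   38.  -177.7] [-5.2  0.   1.9]
crop.png
s2.png
s7.png
s8_247.png
side.png
t3.png
t7.png
top.png
```

Steady 5.4 N means the bottle is on the rubber rest. A last 0.8 mm, then straight back out.

Call:
jog_arm(
  travel=[
    [-0.0006,0,0.0005],
    [-0.0013,0,0.001],
    [-0.0013,0,0.001],
    [0.003,0,-0.0023],
    [0.01,0,-0.0078],
    [0.02,0,-0.0156],
    [0.035,0,-0.0273],
    [0.05,0,-0.039],
    [0.063,0,-0.049],
    [0.063,0,-0.049],
  ],
  dr=[
    [0,0,0],
    [0,0,0],
    [0,0,0],
    [0,0,0],
    [0,0,0],
    [0,0,0],
    [0,0,0],
    [0,0,0],
    [0,0,0],
    [0,0,0],
  ],
  claw=[1,1,1,1,1,1,1,1,1,1],
)

```text
time_s: 26.0
tcp_pos: [0.5684, 0.1825, 0.0211]
eef_rot: [179.9, 38.0, -177.7]
contact_force: [0.1, 0.9, -0.1]
gripper_width: 0.0874
gripper_force: 0.0
```

```bash
sed -i 's/(.635,.129)/(.643,.129)/' r6.py
cat >> r6.py <<'E'
w=world(c).reshape(-1,3); d=w[:,:2]-RO
X=d@[np.cos(YA),np.sin(YA)];Y=d@[-np.sin(YA),np.cos(YA)]
for sg in(1,-1):
    k=(w[:,2]>.03)&(w[:,2]<.07)&(X>-.075)&(X<-.042)&(sg*Y>.005)&(sg*Y<.06)
    print(sg,k.sum(),np.sort(sg*Y[k])[:6].round(3),X[k].min().round(3) if k.any() else 0)
E
python3 r6.py; ls pics/s8*
```

```text
side 38 cap [0.6444 0.1283] r 0.0128 rack xy [-0.0237 -0.0009]
   body 188 [0.6473 0.1299] rack [-0.0207  0.0005]
top 19 cap [0.6435 0.1288] r 0.0129 rack xy [-0.0246 -0.0004]
   body 115 [0.6473 0.1295] rack [-0.0207  0.    ]
26.1 [0.5696 0.1825 0.0213] [ 179.9   38.  -177.7] [-0.3  0.   0.7]
1 52 [0.005 0.005 0.005 0.005 0.006 0.007] -0.052
-1 72 [0.006 0.006 0.006 0.007 0.007 0.008] -0.054
pics/s8_247.png
pics/s8_261.png
```

View pics/s8_261.png

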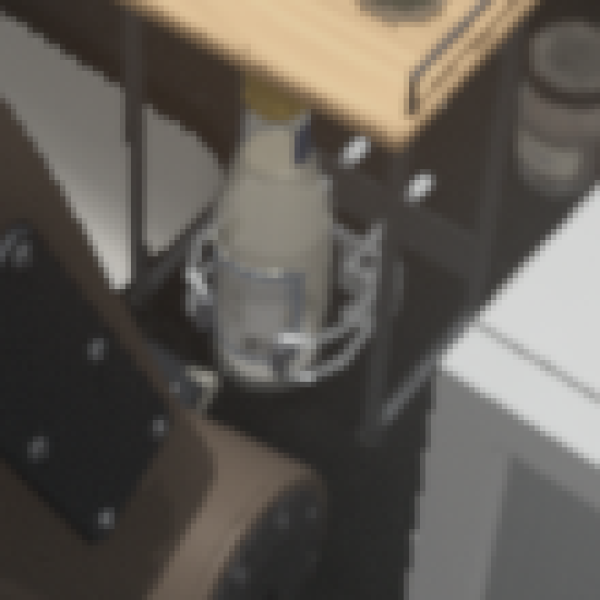

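Run:
```python
from h import *
for lab in("before","now"):
  for n in("side","top"):
    c=dict(np.load(n+".npz")) if lab=="before" else r.capture(n)
    w=world(c).reshape(-1,3); d=w[:,:2]-RO
    X=d@[np.cos(YA),np.sin(YA)];Y=d@[-np.sin(YA),np.cos(YA)]
    for sg in(1,-1):
        m=(w[:,2]>.028)&(w[:,2]<.07)&(X>-.075)&(X<-.015)&(sg*Y>.005)&(sg*Y<.07)&(np.hypot(X+.0207,Y)>.0335)
        f=m&(X<-.042)
        print(lab,n,sg,m.sum(),"front",f.sum(),"mean",np.round([X[f].mean(),Y[f].mean()],3) if f.any() else 0,"side maxY",np.percentile(sg*Y[m],95).round(3) if m.any() else 0)
    if lab=="now":cv2.imwrite("pics/n_%s.png"%n,cv2.resize(c["pixels"][170:250,235:315],(600,600),interpolation=3)[:,:,::-1])
```

```text
before side 1 42 front 15 mean [-0.048  0.023] side maxY 0.047
before side -1 60 front 24 mean [-0.047 -0.026] side maxY 0.048
before top 1 43 front 17 mean [-0.047  0.026] side maxY 0.048
before top -1 42 front 16 mean [-0.048 -0.025] side maxY 0.048
now side 1 41 front 19 mean [-0.048  0.026] side maxY 0.049
now side -1 64 front 30 mean [-0.047 -0.028] side maxY 0.049
now top 1 29 front 11 mean [-0.046  0.027] side maxY 0.048
now top -1 46 front 17 mean [-0.047 -0.027] side maxY 0.048
```

View pics/n_top.png

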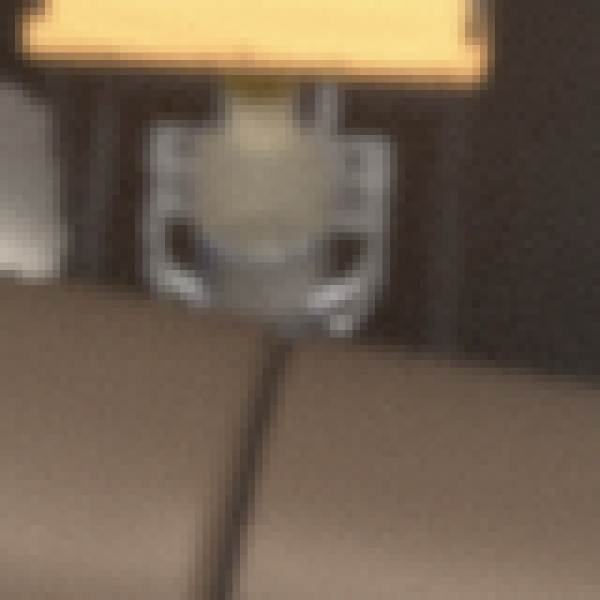

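Both jaws have closed in front of the bottle: left at crop (180,290), right at (345,300), each within about 2 mm of its empty position. The bottle is centred and the fingers are 40 mm clear, so I hand in.

```bash
python3 -c "
from plant import r
print(r.close_job())"
```

```text
the job is handed in; nothing more can be done
None
```

The sauce bottle is in the bay, centred to within about 1 mm, upright against the rubber rest with both jaws closed in front of it; the arm is clear, and the job was handed in at about 26 s (no verdict was returned).

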